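# Clamp the grinding jig's stop fence with its T-bolt

### The job

Pick up the T-bolt by its bar nut, lower its head lengthwise through the mouth of the jig table's slot, and slide it along the slot until the stem is fully home in the fork of the stop fence. There turn it a quarter turn clockwise so that the head stands square across under the slot's lips, then keep tightening the nut clockwise until it holds the fence down firmly, but no tighter than a light hand would make it. Do not force anything, do not shove the fence off its setting, let go of the nut at the end, and leave the other things alone.

Things in the scene. Friction and masses are not known exactly. Their poses are not given: they have to be found in the camera images.
- jig_table: Flat steel jig table fixed on the bench, 130 x 260 x 24 mm; origin at the centre of its underside, x across the slot, y along it, z up. One T-slot runs along y through the centre, open at both ends: mouth 21 mm wide through a lip 8 mm thick (z 16 to 24 mm); below it a channel 31 mm wide, 10 mm high, its floor at z = 6 mm.
- fence: Dark steel stop fence on the jig table, axes as the jig table's. Origin on the jig table's top, where the bolt's axis stands when the stem is home in the fork. Foot plate 60 mm wide, 10 mm thick, y = -34 to 70 mm, over the slot; fork opening 17 mm wide from y = -34 to 6.5 mm, open towards -y; upright 36 mm high at y = 58 to 70 mm.
- fork_seat (a point): Point 10 mm above the fence's origin: centre of the fork's inner end, level with the top of the foot plate on which the nut's flange comes to press. The fence is keyed to move only along the slot and is held by friction of 12 N: pushed harder along the slot it slips off its setting.
- bolt: T-bolt, plain steel, standing on its head on the bench at the start. Origin at the centre of the head's underside, z up the stem. Head 30 mm along x, 18 mm along y, 8.5 mm high (lowest 2.5 mm only 27 x 15), two opposite corners cut: in the channel it turns clockwise from lengthwise to square and is stopped by the walls a few degrees past. Stem 13 mm diameter; 66 mm tall and 0.26 kg with nut.
- nut: Bar nut on the bolt's thread, dark steel; never comes off. Origin at the centre of its flange's underside (29 to 30.5 mm above the bolt's origin at the start), z up, x along the bar. Flange 30 mm diameter, 5 mm thick; on it stands the flat grip bar, 46 mm along x, 12 mm along y, z = 5 to 35 mm. The bar lies within about 15 degrees of the head's x, different each time.
- nut_grip (a point): Centre of the grip bar, 20 mm above the nut's origin. Clockwise from above, the nut goes down the thread 3.5 mm per radian. Thread friction of 0.1 N m carries the whole bolt round until the head meets the channel walls; then the nut comes down 1 to 2.5 mm onto the fence and draws the head up 1.5 mm to the lips; then the clamp rises 10 N per 0.1 rad; 0.25 N m above running is well tight.
- round_stud: Bystander: similar stud standing on a round head, with a round knob instead of a bar; 57 mm tall.
- hammer: Bystander: hammer, 280 mm long.
- wrench: Bystander: open-ended wrench, 190 mm long.
- blade_blank: Bystander: flat steel knife blank, 240 mm long, 5 mm thick.
- contact_wheel: Bystander: aluminium wheel lying flat, 68 mm diameter, 30 mm high.
- wood_block: Bystander: wooden block 90 x 45 x 35 mm.
- oil_jar: Bystander: glass jar, 60 mm diameter, 100 mm tall.
Not all that is in view belongs to the job. Leave any green, orange or yellow look-alike of the bolt alone.

How it is judged:
By the outcome, as a careful person would: the job done as asked, in the order asked, and still so for the second after the job is handed in, with the robot touching nothing.
It also fails if it takes over 72 s, if anything falls off the work surface, if the arm or the gripper's body presses on something with over 40 N, if the wrist force passes 120 N, or if a joint passes its speed limit or range.

### The arm

A 6-joint arm with a two-finger parallel gripper is mounted at the origin on the work surface. World frame = base frame: x ahead of the robot, y to its left, z up, the work surface at z = 0. Lengths are in m, angles in rad, forces in N, time in s.
With the tool pointing down it reaches from about 0.35 to 0.725 m from the base axis. Payload 6 kg.
Tool frame: the origin (TCP) lies between the finger pads; the fingertips stand 22 mm ahead of it and the grasp point (between the pads) lies 3 mm ahead of it (arm.tips_ahead is the z of the fingertips in the tool frame, in m); z points along the fingers, x is the direction in which the jaws open and shut, and the axes are right-handed (so a half turn about z gives the same grasp; the last joint's range is limited). The gripper opens to 85 mm and grips with 20 to 120 N. Pads are 22 mm wide; open, the fingers measure 114 mm over their backs; the gripper's body (76 mm by 85 mm) begins 54 mm behind the grasp point. The pads swing forward as they close: fully open they stand 13 mm farther back than shut.
Start: joints at [1.606, 0.04, 0.085, 0, -1.615, -0.334], TCP at [0.177, 0.573, 0.253] pointing down, gripper open.
Joint ranges: [-2.56, 2.56], [-1.29, 2.01], [-1.08, 1.49], [-3.29, 1.98], [-2.81, -0.18], [-2.99, 2.99]. Speed limits (rad/s): [2.57, 2.57, 3.01, 3.14, 3.14, 3.14].

### API

Orientations are given as a unit quaternion [x, y, z, w].
In Python, from plant import arm, vision gives the robot as it stands.
- The arm moves only by the tool drive_tool, never from a script. Its argument "targets" is a list of rows, each a list of 7 numbers: the shift along the tool's x, y, z in units of 30 mm (1.0 is 30 mm), then the turn, a rotation vector about the tool's x, y, z in units of 10 degrees (1.0 is 10 degrees), then the opening in per cent of the stroke, from 0 (shut) to 100 (fully open). A call has 1 to 10 rows; each row shifts and turns the commanded pose from where the row before left it, along the tool's axes as they then stand; what a row does not reach is not made up. A row lasts 1/8 s, in which the tool goes at most 62.5 mm and 10.7 degrees, less where a joint would pass 70% of its speed; a pose out of reach is approached as far as the arm can. A call is refused whole if a number of a shift passes 1 or a number of a turn 1, either way. A call with a gripper value outside its range is refused whole. The fingers move at their own pace and stop on an object; "newtons" is the grip in N (left out, the last holds). Time passes only in rows, so rows that do not move let the fingers close. It gives the time, the measured TCP pose, the force and the opening at its end, in the units of the state.
- arm.observe(): the state, without advancing time (a new reading comes with each control period).
- vision.snapshot(name): name is "side" or "top"; returns (picture, depth): 384x512x3 uint8, red, green, blue; 384x512 float32, m along the optical axis (not along the pixel's ray), 0 where there is no reading.
- vision.camera_params(name): a dict with "intrinsics" (3x3 intrinsics, pixels), "k1" (the pictures are not rectified: a ray, as slopes to the right and down, at radius r is drawn at 1 + k1 r^2 times it, then the intrinsics apply), "extrinsics" (4x4, takes a point from camera to world coordinates). Camera axes: x right, y up, looking along -z (the intrinsics and any distortion apply to the point x, -y, -z); pixel columns grow to the right and rows downward; lengths in m; the calibration is good to about 2 mm. A picture is of the moment at which its call begins. camera_params takes no time and is no camera call.
- arm.hand_in(): hands the job in, once; it reports no verdict.
The state is a dict: "clock": time; "qpos": joint angles; "joint_vel": joint speeds; "joint_torque": joint torques, N m; "tool_pos": TCP position; "eef_rot": TCP orientation; "wrist_force": force on the tool from outside, world axes, zero at the start; "ft_torque": the same for the moment, N m; "width": finger opening in m.
Only numpy, scipy, OpenCV 4.12 (cv2) and the standard library are available. Lean on these libraries where they do the work, as an engineer would, in place of code of your own. Each camera call takes 0.05 s, during which the arm holds its last target.

## Working session

There is one attempt and no reset: what is moved stays moved. The work goes in short steps, Python scripts to look and compute and a tool call to move; the robot and the scene stay as the last step left them, time stands still between calls to the robot, and variables do not carry over. Pictures are saved under pics/ and viewed, and the job is handed in when it is done.

Besides the shell and the picture viewer there is one more tool, called by a JSON object that holds its "name" and its "arguments", one argument or row to a line. drive_tool: Moves the arm, as the interface text tells. Its arguments: {"type":"object","properties":{"targets":{"type":"array","items":{"type":"array","items":{"type":"number"}}},"newtons":{"type":"number"}},"required":["targets"]}

```bash
ls; mkdir -p pics
python3 - <<'E'
from plant import arm, vision
import cv2, numpy as np
print(arm.observe())
for n in ("top","side"):
    p,d=vision.snapshot(n); c=vision.camera_params(n)
    print(n,c)
    cv2.imwrite(f"pics/{n}0.png",cv2.cvtColor(p,cv2.COLOR_RGB2BGR)); np.save(f"pics/{n}0d.npy",d); np.save(f"pics/{n}0.npy",p)
E
```

```text
pics
{'clock': 0.0, 'qpos': array([ 1.60569412e+00,  4.08309555e-02,  8.38146091e-02, -4.93455704e-04,
       -1.61551579e+00, -3.33690135e-01]), 'joint_vel': array([ 9.38487197e-05, -9.37554064e-04,  3.12269001e-04,  1.61081760e-03,
        1.05352113e-03,  2.39594924e-04]), 'joint_torque': array([ 7.12084488e-05, -3.68214583e+01,  3.47416234e+01,  6.93241194e+00,
       -5.58472850e-03, -6.87168935e-06]), 'tool_pos': array([0.17644933, 0.57316025, 0.25226424]), 'eef_rot': array([-5.93992350e-01,  8.04470182e-01, -5.76367391e-04, -6.94130186e-04]), 'wrist_force': array([0.71983489, 0.25869455, 0.15454511]), 'ft_torque': array([-0.04603398,  0.0327016 ,  0.00451565]), 'width': 0.08535187783052572}
top {'intrinsics': array([[391.98179475,   0.        , 254.72020589],
       [  0.        , 391.98179475, 184.95810679],
       [  0.        ,   0.        ,   1.        ]]), 'k1': -0.11602763477671608, 'extrinsics': array([[ 0.00995425,  0.99401163, -0.10881998,  0.47514754],
       [-0.99982879,  0.01159147,  0.01442302,  0.02908462],
       [ 0.01559803,  0.10865778,  0.99395683,  1.05556027],
       [ 0.        ,  0.        ,  0.        ,  1.        ]])}
side {'intrinsics': array([[354.98246359,   0.        , 253.11935085],
       [  0.        , 354.98246359, 193.14895653],
       [  0.        ,   0.        ,   1.        ]]), 'k1': 0.023333611536993076, 'extrinsics': array([[ 0.82365758,  0.37671848, -0.4238766 ,  0.12215954],
       [-0.56688844,  0.56676843, -0.59783864, -0.63725869],
       [ 0.01502301,  0.73270508,  0.68038047,  0.81049369],
       [ 0.        ,  0.        ,  0.        ,  1.        ]])}
```

View pics/top0.png

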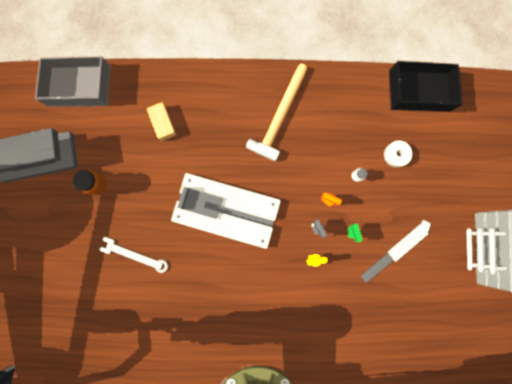

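View pics/side0.png

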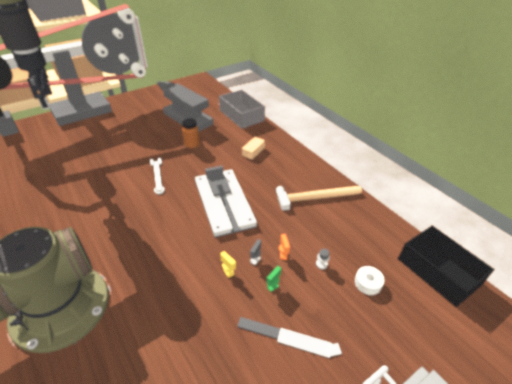

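```bash
cat > h.py <<'E'
import numpy as np, cv2
from plant import arm, vision
def ray(n,u,v):
    c=vision.camera_params(n);K=c["intrinsics"];E=c["extrinsics"]
    d=cv2.undistortPoints(np.array([[[u,v]]],float),K,np.array([c["k1"],0,0,0,0.]))[0,0]
    return E[:3,3],E[:3,:3]@np.array([d[0],-d[1],-1.])
def onz(n,u,v,z):
    o,d=ray(n,u,v);return o+d*(z-o[2])/d[2]
def proj(n,P):
    c=vision.camera_params(n);E=c["extrinsics"]
    p=(np.atleast_2d(P)-E[:3,3])@E[:3,:3];p=p*[1,-1,-1]
    s=p[:,:2]/p[:,2:];r2=(s**2).sum(1,keepdims=True);s=s*(1+c["k1"]*r2)
    return s@c["intrinsics"][:2,:2].T+c["intrinsics"][:2,2]
def tri(a,b):
    o1,d1=ray("top",*a);o2,d2=ray("side",*b)
    t=np.linalg.lstsq(np.c_[d1,-d2],o2-o1,rcond=None)[0]
    p,q=o1+d1*t[0],o2+d2*t[1];return (p+q)/2,np.linalg.norm(p-q)
def crop(p,x0,y0,w,h,s,name):
    c=cv2.resize(p[y0:y0+h,x0:x0+w],None,fx=s,fy=s,interpolation=cv2.INTER_CUBIC)
    cv2.imwrite(name,cv2.cvtColor(c,cv2.COLOR_RGB2BGR))
E
python3 - <<'E'
from h import *
p=np.load("pics/top0.npy");s=np.load("pics/side0.npy")
crop(p,160,160,130,100,6,"pics/t_table.png")
crop(p,295,205,50,45,12,"pics/t_bolt.png")
crop(s,185,155,85,90,6,"pics/s_table.png")
crop(s,235,230,40,45,12,"pics/s_bolt.png")
E
```

```text
(no output)
```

View pics/t_table.png

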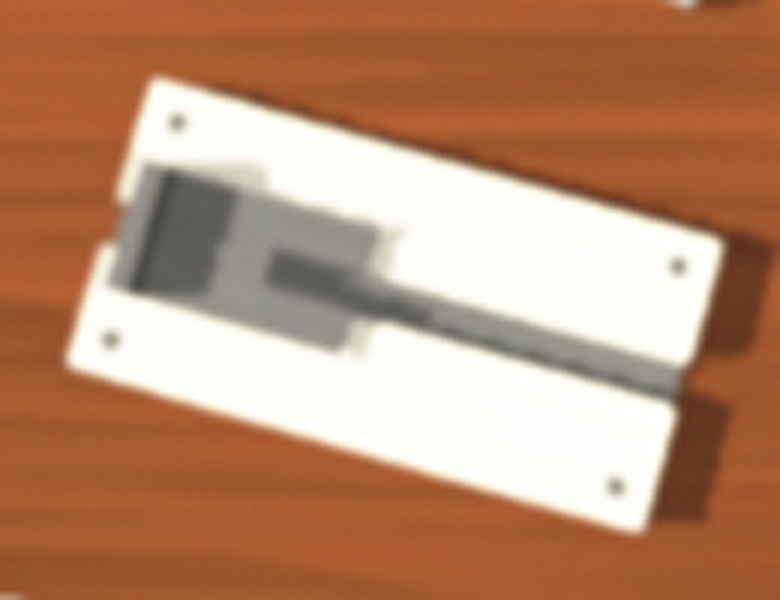

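View pics/t_bolt.png

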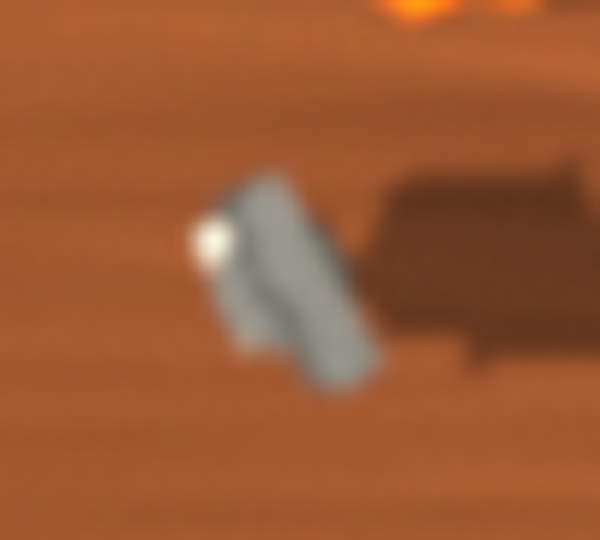

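View pics/s_table.png

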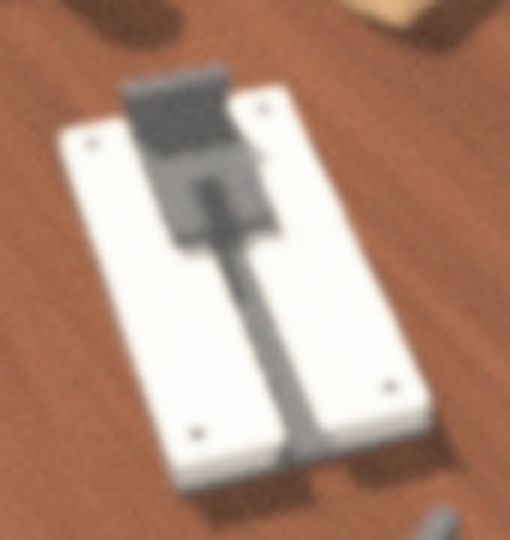

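View pics/s_bolt.png

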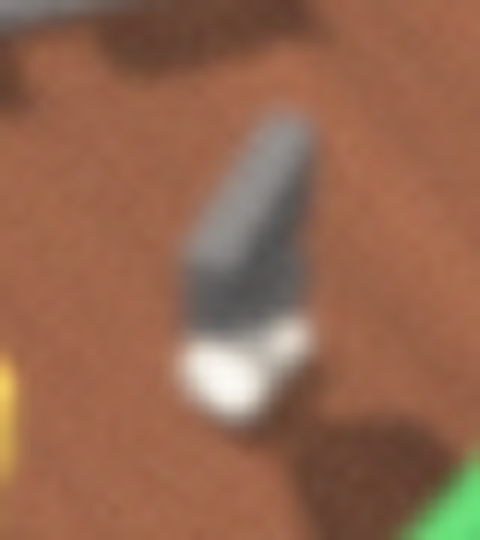

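```bash
cat >> h.py <<'E'
def cloud(n,d,x0,y0,w,h):
    c=vision.camera_params(n);E=c["extrinsics"];v,u=np.mgrid[y0:y0+h,x0:x0+w]
    uv=np.c_[u.ravel(),v.ravel()].astype(float)
    s=cv2.undistortPoints(uv[:,None],c["intrinsics"],np.array([c["k1"],0,0,0,0.]))[:,0]
    z=d[y0:y0+h,x0:x0+w].ravel()
    P=np.c_[s[:,0]*z,-s[:,1]*z,-z]@E[:3,:3].T+E[:3,3]
    P[z==0]=np.nan
    return P.reshape(h,w,3)
E
python3 - <<'E'
from h import *
p=np.load("pics/top0.npy");d=np.load("pics/top0d.npy")
g=p.astype(int)
m=((g.min(2)>200)).astype(np.uint8); m[:165]=0;m[255:]=0;m[:,:165]=0;m[:,285:]=0
# whole-table hull
pts=np.argwhere(m)[:,::-1]
hull=cv2.convexHull(pts.astype(np.int32))[:,0]
W=np.array([onz("top",u,v,.024)[:2] for u,v in hull])
print("table rect",cv2.minAreaRect(W.astype(np.float32)))
for n,(x0,y0,w,h) in {"top":(305,212,30,32),"side":(240,232,36,40)}.items():
    C=cloud(n,np.load(f"pics/{n}0d.npy"),x0,y0,w,h)
    z=C[...,2]; k=(z>.056)&(z<.075)
    q=C[k]; print(n,k.sum(),np.nanmedian(q,0),q.min(0),q.max(0)); print(cv2.minAreaRect(q[:,:2].astype(np.float32)))
C=cloud("top",d,165,165,120,90);print("table top z",np.nanmedian(C[m[165:255,165:285]>0][:,2]))
# fence colours
k=(C[...,2]>.029)&(C[...,2]<.040);q=C[k];print("foot",k.sum(),cv2.minAreaRect(q[:,:2].astype(np.float32)))
k=(C[...,2]>.055)&(C[...,2]<.070);q=C[k];print("upright",k.sum(),np.median(q,0),cv2.minAreaRect(q[:,:2].astype(np.float32)))
np.set_printoptions(precision=3,suppress=True,linewidth=200)
print((C[15:60:1,0:70:3,2]*1000).astype(int))
E
```

```text
table rect ((0.5205814242362976, 0.09088046848773956), (0.2609102427959442, 0.1308055818080902), 74.65836334228516)
top 96 [ 0.47598321 -0.15162023  0.06484815] [ 0.45579625 -0.1669807   0.05745969] [ 0.49879504 -0.1367726   0.07014894]
((0.4764590561389923, -0.15206444263458252), (0.046164024621248245, 0.01243729516863823), 29.544557571411133)
side 88 [ 0.47253306 -0.15849207  0.0639499 ] [ 0.45375635 -0.24688661  0.05648913] [ 0.4978996  -0.14126687  0.06924238]
((0.46645963191986084, -0.190876305103302), (0.10780873894691467, 0.03971303626894951), 75.40653991699219)
table top z 0.02404161826038176
foot 725 ((0.5335802435874939, 0.10976891964673996), (0.18278582394123077, 0.12681838870048523), 70.98259735107422)
upright 106 [0.54843635 0.19961279 0.06005922] ((0.5512658357620239, 0.19912642240524292), (0.012900118716061115, 0.05858823284506798), 74.46488189697266)
[[                   0                    0                   -2 ...                   -1                    0                   -1]
 [                   2                    1                    1 ...                   -1                    2 -9223372036854775808]
 [                   0                    0                    0 ...                   -1                   -1                    0]
 ...
 [                   1                    1                    0 ...                   24                   23                   23]
 [                  -1                    4                    0 ...                   25                   22                   25]
 [                   2                    1                   -4 ...                   24                   23                   28]]<stdin>:19: RuntimeWarning: invalid value encountered in cast
```

{"name": "drive_tool", "arguments": {
  "targets": [
    [0,0,0,0,0,-0.9,50],
    [0,0,0,0,0,-0.9,50],
    [0,0,0,0,0,-0.95,50],
    [0,0,0,0,0,-0.95,50],
    [0,0,0,0,0,-0.95,50]
  ]
}}

```text
clock: 0.72
tool_pos: [0.1765, 0.5732, 0.2526]
eef_rot: [0.865, -0.502, 0.0, 0.001]
wrist_force: [-0.0, 0.3, -0.5]
width: 0.0424
```

```bash
cat >> h.py <<'E'
from scipy.spatial.transform import Rotation as Ro
np.set_printoptions(precision=4,suppress=True,linewidth=160)
def st():
    o=arm.observe();R=Ro.from_quat(o["eef_rot"]).as_matrix()
    print("t",round(o["clock"],2),"pos",o["tool_pos"],"xang",round(float(np.degrees(np.arctan2(R[1,0],R[0,0]))),2),"tilt z",R[:2,2]*1000,"mrad q",o["qpos"],"F",o["wrist_force"],"M",o["ft_torque"],"w",round(o["width"],4))
    return o,R
def delta(target):
    o,R=st();print("units",R.T@(np.array(target)-o["tool_pos"])/.03)
E
python3 - <<'E'
from h import *
print(arm.tips_ahead)
delta([.4765,-.1521,.15])
E
```

```text
0.022
t 0.72 pos [0.1765 0.5732 0.2526] xang -60.31 tilt z [-0.2796 -1.1549] mrad q [ 1.6057  0.0406  0.0841 -0.0003 -1.6155  0.4833] F [-0.0156  0.2761 -0.482 ] M [-0.0127  0.019  -0.0428] w 0.0424
units [25.9535  3.2868  3.4458]
```

{"name": "drive_tool", "arguments": {
  "targets": [
    [1,0.13,0,0,0,0,50],
    [1,0.13,0,0,0,0,50],
    [1,0.13,0,0,0,0,50],
    [1,0.13,0,0,0,0,50],
    [1,0.13,0,0,0,0,50],
    [1,0.13,0,0,0,0,50],
    [1,0.13,0,0,0,0,50],
    [1,0.13,0,0,0,0,50],
    [1,0.13,0,0,0,0,50],
    [1,0.13,0,0,0,0,50]
  ]
}}

```text
clock: 1.98
tool_pos: [0.2899, 0.2918, 0.253]
eef_rot: [0.863, -0.505, -0.0, 0.0]
wrist_force: [0.1, 0.3, 0.7]
width: 0.0423
```

{"name": "drive_tool", "arguments": {
  "targets": [
    [1,0.13,0,0,0,0,50],
    [1,0.13,0,0,0,0,50],
    [1,0.13,0,0,0,0,50],
    [1,0.13,0,0,0,0,50],
    [1,0.13,0,0,0,0,50],
    [1,0.13,0,0,0,0,50],
    [1,0.13,0,0,0,0,50],
    [1,0.13,0,0,0,0,50],
    [1,0.13,0,0,0,0,50],
    [1,0.13,0,0,0,0,50]
  ]
}}

```text
clock: 3.22
tool_pos: [0.4031, 0.0113, 0.2531]
eef_rot: [0.863, -0.505, -0.0, 0.0]
wrist_force: [0.8, -0.2, -0.1]
width: 0.0426
```

{"name": "drive_tool", "arguments": {
  "targets": [
    [1,0.13,0,0,0,0,50],
    [1,0.13,0.5,0,0,0,50],
    [1,0.13,0.6,0,0,0,50],
    [1,0.13,0.8,0,0,0,50],
    [1,0.13,0.8,0,0,0,50],
    [0.9,0.04,0.7,0,0,0,50],
    [0,0,0,0,0,0,50],
    [0,0,0,0,0,0,50]
  ]
}}

```text
clock: 4.22
tool_pos: [0.4718, -0.152, 0.1517]
eef_rot: [0.863, -0.505, 0.0, 0.0]
wrist_force: [-0.7, 0.3, -0.0]
width: 0.0425
```

Run:
```python
from h import *
delta([.4765,-.1521,.060])
for n in("top","side"):
    p,d=vision.snapshot(n);np.save(f"pics/{n}1.npy",p);np.save(f"pics/{n}1d.npy",d)
    u,v=proj(n,[.4765,-.1521,.08])[0].astype(int)
    crop(p,u-35,v-30,70,60,8,f"pics/{n}1.png");print(n,u-35,v-30)
```

```text
t 4.22 pos [ 0.4718 -0.152   0.1517] xang -60.63 tilt z [ 0.0806 -0.3107] mrad q [ 0.0961 -0.2332 -0.3542  0.0003 -1.4497  1.9872] F [-0.6884  0.3467 -0.0276] M [ 0.0266 -0.036  -0.0197] w 0.0425
units [ 0.079  -0.1365  3.0557]
top 286 197
side 220 211
```

View pics/top1.png

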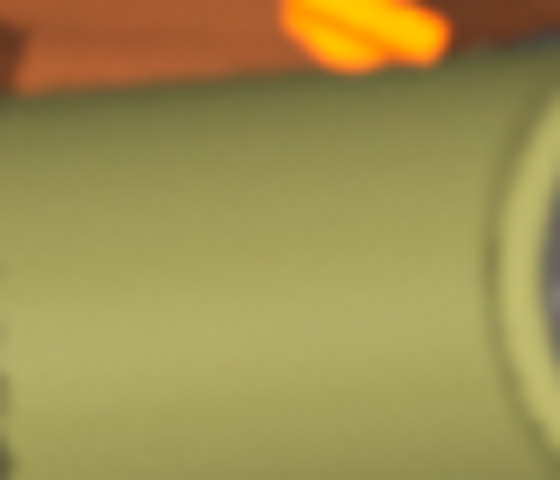

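View pics/side1.png

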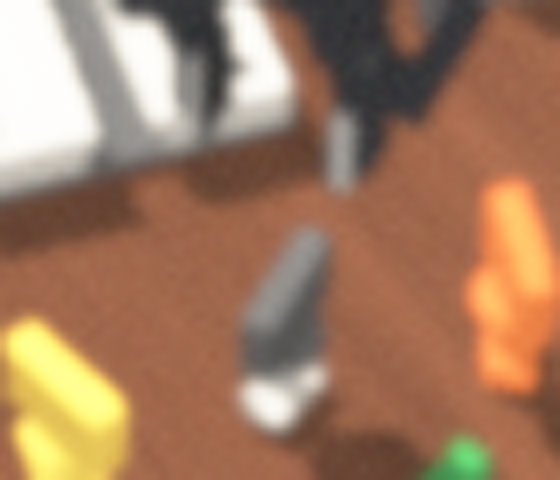

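Run:
```python
from h import *
o=np.array([.4718,-.152,.1517]);X=np.array([.49,-.872,0]);Y=np.array([-.872,-.49,0])
for dz in (.013,.017,.022):
  for s in(1,-1):
    # pad outer/inner corner candidates
    print(dz,s,[proj("side",o+s*a*X+b*Y-[0,0,dz])[0].round(1) for a in(.021,.028) for b in(-.011,.011)])
b=np.radians(29.5);B=np.array([np.cos(b),np.sin(b),0]);N=np.array([-B[1],B[0],0])
c=np.array([.4765,-.1521,.0647])
print("bar corners side",[proj("side",c+i*.023*B+j*.006*N)[0].round(1) for i in(-1,1) for j in(-1,1)])
print("bar corners top",[proj("top",c+i*.023*B+j*.006*N)[0].round(1) for i in(-1,1) for j in(-1,1)])
p=np.load("pics/side1.npy");crop(p,235,205,45,65,9,"pics/s1b.png")
```

```text
0.013 1 [array([263.6, 227. ]), array([259.9, 232.9]), array([266.1, 227.9]), array([262.4, 233.9])]
0.013 -1 [array([248.7, 221.4]), array([244.8, 227.1]), array([246.3, 220.5]), array([242.4, 226.2])]
0.017 1 [array([263.6, 228. ]), array([259.8, 233.9]), array([266.1, 229. ]), array([262.4, 234.9])]
0.017 -1 [array([248.7, 222.4]), array([244.8, 228.2]), array([246.3, 221.5]), array([242.4, 227.3])]
0.022 1 [array([263.5, 229.3]), array([259.8, 235.3]), array([266. , 230.3]), array([262.3, 236.2])]
0.022 -1 [array([248.7, 223.8]), array([244.8, 229.5]), array([246.3, 222.8]), array([242.4, 228.6])]
bar corners side [array([253.5, 251.9]), array([249.4, 250.2]), array([260.9, 239.7]), array([256.9, 238.1])]
bar corners top [array([326.7, 234.6]), array([322.6, 236.9]), array([317.8, 218.7]), array([313.7, 221. ])]
```

View pics/s1b.png

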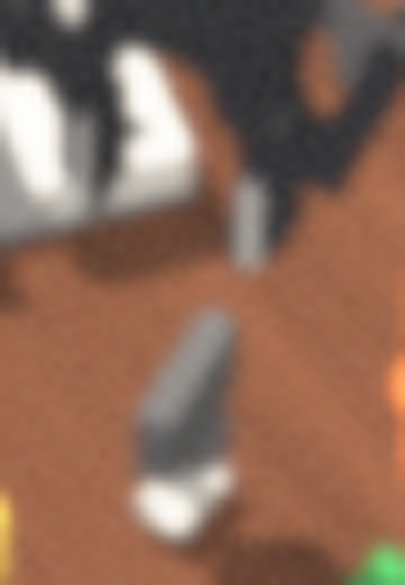

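{"name": "drive_tool", "arguments": {
  "targets": [
    [0.08,-0.14,0,0,0,0,50],
    [0,0,0.6,0,0,0,50],
    [0,0,0.7,0,0,0,50],
    [0,0,0.7,0,0,0,50],
    [0,0,0.65,0,0,0,50],
    [0,0,0.4,0,0,0,50],
    [0,0,0,0,0,0,50]
  ]
}}

```text
clock: 5.2
tool_pos: [0.4759, -0.152, 0.0586]
eef_rot: [0.863, -0.505, -0.001, 0.001]
wrist_force: [-0.4, -0.3, 0.4]
width: 0.0426
```

Run:
```python
from h import *
delta([.4765,-.1521,.060])
p,d=vision.snapshot("side");crop(p,215,200,80,75,8,"pics/s2.png")
```

```text
t 5.2 pos [ 0.4759 -0.152   0.0586] xang -60.61 tilt z [-2.2221 -0.0711] mrad q [ 0.0949 -0.166  -0.4698 -0.0001 -1.2693  1.9888] F [-0.4034 -0.3029  0.3859] M [ 0.0007  0.0505 -0.0146] w 0.0426
units [ 0.0117 -0.017  -0.0483]
```

View pics/s2.png

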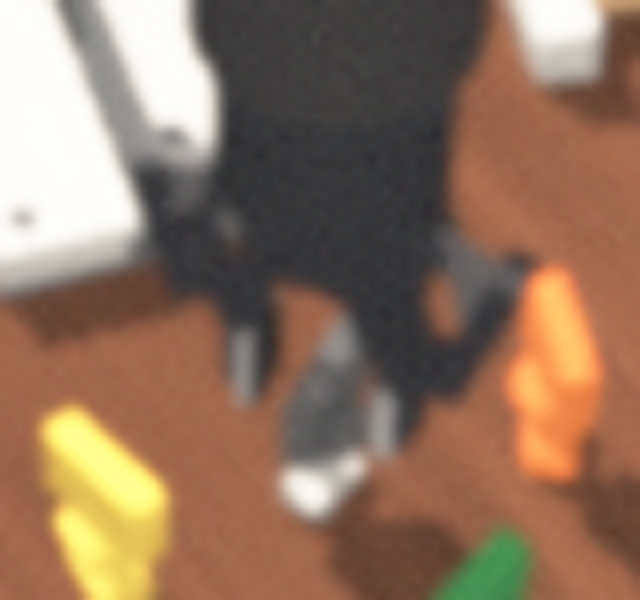

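{"name": "drive_tool", "arguments": {
  "targets": [
    [0.01,-0.02,-0.06,0,0,0,50],
    [0,0,0,0,0,0,20],
    [0,0,0,0,0,0,0],
    [0,0,0,0,0,0,0],
    [0,0,0,0,0,0,0],
    [0,0,0,0,0,0,0]
  ],
  "newtons": 60
}}

```text
clock: 6.0
tool_pos: [0.4777, -0.1521, 0.0623]
eef_rot: [0.863, -0.505, 0.0, -0.0]
wrist_force: [-0.9, 1.9, 5.9]
width: 0.011
```

Run:
```python
from h import *
st()
```

```text
t 6.0 pos [ 0.4777 -0.1521  0.0623] xang -60.61 tilt z [ 0.9827 -0.2903] mrad q [ 0.0947 -0.1671 -0.4638  0.0004 -1.2731  1.9889] F [-0.8988  1.8549  5.9108] M [0.4916 0.4155 0.0361] w 0.011
```

{"name": "drive_tool", "arguments": {
  "targets": [
    [0,0,0,0,0,0,0],
    [0,0,0,0,0,0,0]
  ]
}}

```text
clock: 6.25
tool_pos: [0.4776, -0.1521, 0.0623]
eef_rot: [0.863, -0.505, 0.0, -0.0]
wrist_force: [-1.5, 0.9, 5.7]
width: 0.0111
```

Run:
```python
from h import *
st()
p,d=vision.snapshot("side");crop(p,225,210,60,60,10,"pics/s3.png")
```

```text
t 6.25 pos [ 0.4776 -0.1521  0.0623] xang -60.61 tilt z [ 0.9496 -0.3215] mrad q [ 0.0947 -0.1671 -0.4638  0.0004 -1.2732  1.9889] F [-1.5355  0.9472  5.7217] M [ 0.532   0.3826 -0.0015] w 0.0111
```

View pics/s3.png

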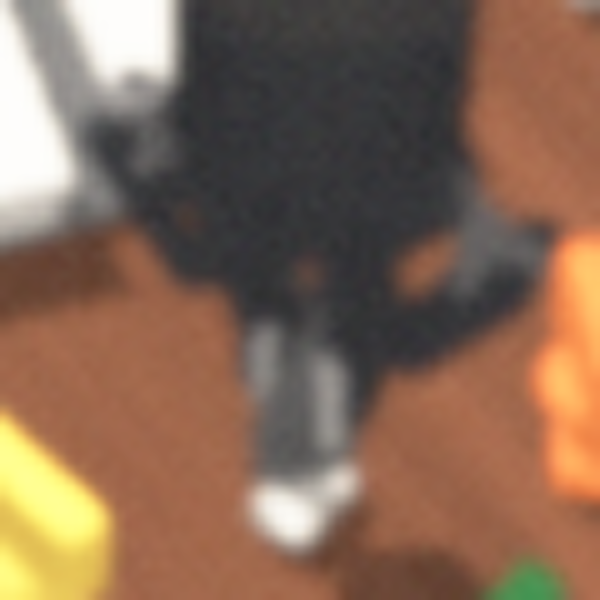

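Run:
```python
from h import *
for n,(u,v) in dict(left=(250,261),bot=(254.5,265),right=(260.7,258.7)).items(): print(n,onz("side",u,v,.003))
p,d=vision.snapshot("side");np.save("pics/s3.npy",p)
w=p[250:270,244:266].min(2);print(w)
```

```text
left [ 0.4614 -0.1505  0.003 ]
bot [ 0.4642 -0.1684  0.003 ]
right [ 0.4906 -0.1607  0.003 ]
[[ 76  80  76  76  80  89  97 101 100  96  93  96 117 135 135 107  77  62  61  67  73  74]
 [ 80  76  75  76  78  84  90  93  93  94  87  97 117 138 131 107  76  63  68  68  75  75]
 [ 73  75  75  73  72  81  87  89  93  91  88  93 115 137 135 110  81  67  67  71  71  73]
 [ 79  77  75  78  74  80  87  92  92  92  85  89 107 134 138 114  88  74  75  74  72  74]
 [ 79  80  74  77  76  80  88  88  92  89  86  90 105 127 126 110  89  79  73  75  74  73]
 [ 77  77  79  76  79  81  86  92  91  88  88  88  95 109 114 106  95  80  74  72  73  77]
 [ 73  76  77  78  77  80  86  94  96  91  96  98 105 117 133 136 120  91  75  74  75  75]
 [ 75  77  78  75  78  84  95 109 112 109 114 120 134 152 176 178 145 102  78  72  77  77]
 [ 78  73  78  77  83  95 124 150 158 154 149 154 161 178 196 190 147 103  80  74  76  77]
 [ 79  74  79  79  79 106 158 196 215 207 195 185 178 176 180 163 125  90  72  76  73  77]
 [ 74  79  79  83  84 114 166 216 234 236 228 214 186 166 145 119  88  71  69  74  73  71]
 [ 77  77  76  78  83 108 153 204 230 242 242 230 197 154 114  84  63  59  64  70  74  72]
 [ 79  77  74  76  78  97 129 171 216 235 239 227 187 134  91  64  55  59  69  74  78  74]
 [ 78  75  76  76  78  85 105 131 167 203 215 197 151 104  68  52  54  61  71  74  70  72]
 [ 75  76  75  75  78  80  82  95 115 140 154 141 106  72  57  55  59  59  67  66  65  67]
 [ 80  74  74  79  78  78  76  78  83  91  97  89  70  57  56  52  56  59  59  57  58  57]
 [ 75  75  77  76  75  74  78  77  74  70  72  63  62  57  54  55  53  55  57  52  52  50]
 [ 75  74  75  76  78  78  76  76  78  73  70  67  64  62  61  57  55  52  56  52  51  56]
 [ 79  77  78  75  75  77  80  76  77  78  75  73  74  68  63  59  53  56  54  55  54  53]
 [ 74  78  77  78  76  79  77  77  77  79  76  75  74  73  68  60  55  52  53  51  54  53]]
```

{"name": "drive_tool", "arguments": {
  "targets": [
    [0,0,-0.3,0,0,0,0],
    [0,0,-0.6,0,0,0,0],
    [0,0,-1,0,0,0,0],
    [0,0,-1,0,0,0,0],
    [0,0,-1,0,0,0,0],
    [0,0,-1,0,0,0,0],
    [0,0,-1,0,0,0,0],
    [0,0,-1,0,0,0,0],
    [0,0,-1,0,0,0,0],
    [0,0,-1,0,0,0,0]
  ]
}}

```text
clock: 7.6
tool_pos: [0.4769, -0.1521, 0.3304]
eef_rot: [0.863, -0.505, 0.0, -0.0]
wrist_force: [0.2, 0.0, -2.8]
width: 0.011
```

{"name": "drive_tool", "arguments": {
  "targets": [
    [0,0,0,-0.9,0.3,0,0],
    [0,0,0,-0.9,0.3,0,0],
    [0,0,0,-0.9,0.3,0,0],
    [0,0,0,-0.9,0.3,0,0],
    [0,0,0,0,0,0,0]
  ]
}}

```text
clock: 8.22
tool_pos: [0.478, -0.1509, 0.3257]
eef_rot: [0.816, -0.475, -0.069, 0.32]
wrist_force: [-0.6, -0.3, -3.1]
width: 0.0109
```

Run:
```python
from h import *
st()
p,d=vision.snapshot("side");cv2.imwrite("pics/s4.png",p[...,::-1]);np.save("pics/s4.npy",p)
```

```text
t 8.22 pos [ 0.478  -0.1509  0.3257] xang -56.73 tilt z [-417.3776 -457.5336] mrad q [ 0.3003  0.0759  0.0003  0.364  -2.0637  1.8659] F [-0.6493 -0.2903 -3.1128] M [ 1.7811 -1.6446 -0.0287] w 0.0109
```

View pics/s4.png

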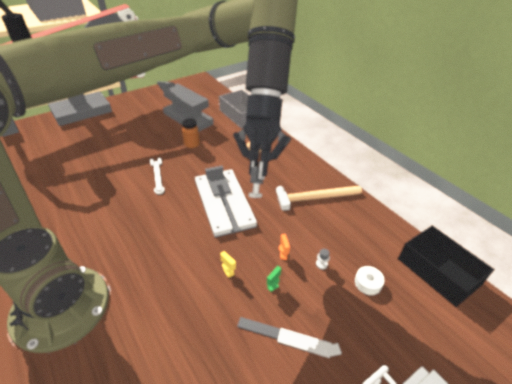

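{"name": "drive_tool", "arguments": {
  "targets": [
    [0,0,0,-0.9,0.3,0,0],
    [0,0,0,-0.9,0.3,0,0],
    [0,0,0,-0.9,0.3,0,0],
    [0,0,0,-0.9,0.3,0,0],
    [0,0,0,0,0,0,0]
  ]
}}

```text
clock: 8.9
tool_pos: [0.4771, -0.1527, 0.3267]
eef_rot: [0.681, -0.397, -0.128, 0.602]
wrist_force: [0.5, -0.7, -2.6]
width: 0.0112
```

Run:
```python
from h import *
o,R=st()
p,d=vision.snapshot("side");np.save("pics/s5.npy",p);np.save("pics/s5d.npy",d)
u,v=proj("side",o["tool_pos"]+R[:,2]*.05)[0];print(u,v)
x0,y0=int(u)-25,int(v)-25
crop(p,x0,y0,50,50,12,"pics/s5.png");print(x0,y0)
```

```text
t 8.9 pos [ 0.4771 -0.1527  0.3267] xang -46.86 tilt z [-652.428  -717.8224] mrad q [ 0.3415  0.3214 -0.1226  0.6626 -2.3021  1.8616] F [ 0.5328 -0.7068 -2.5645] M [ 2.7293 -2.4873  0.0183] w 0.0112
254.8739477810787 187.23702964868914
229 162
```

View pics/s5.png

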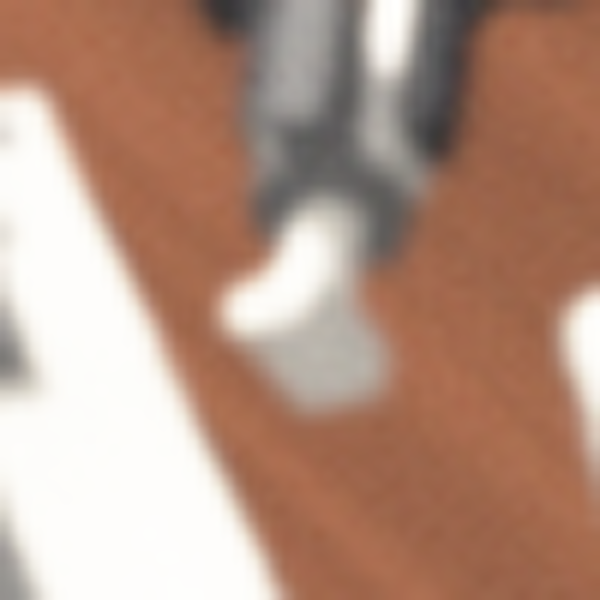

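```bash
cat > und.py <<'E'
from h import *
def und(n,tp,R,pix,zt):
    out=[]
    for u,v in pix:
        o,d=ray(n,u,v);n_=R[:,2];t=((tp-o)@n_+zt)/(d@n_)
        out.append(R.T@(o+d*t-tp))
    return np.array(out)
E
python3 - <<'E'
from und import *
o,R=st();p=np.load("pics/s5.npy").astype(int)
sub=p[162:212,229:279]
print((sub[18:37,16:36].max(2)-sub[18:37,16:36].min(2)));print(sub[18:37,16:36,1])
c=np.array([(240,340),(310,410),(385,390),(390,340),(350,270),(300,205)])/12+[229-.5+.04,162-.46]
print(und("side",o["tool_pos"],R,c,.0623)*1000)
E
```

```text
t 8.95 pos [ 0.4772 -0.1527  0.3286] xang -46.96 tilt z [-651.1735 -717.2947] mrad q [ 0.3414  0.3187 -0.1196  0.6626 -2.3021  1.8615] F [-0.6219  0.2071 -2.3345] M [ 2.6524 -2.3261 -0.024 ] w 0.0107
[[86 89 91 85 66 36 17 10 14 16 18 16 14 12  7  4  8 23 48 71]
 [84 87 88 87 74 53 28 18 12 10 11 17 16 13  8  5  9 31 57 73]
 [87 85 85 86 83 68 44 27 10  6  8 13 14 15 11 10 19 43 65 79]
 [85 84 84 84 82 75 50 21  7  4  7 12 16 17 20 27 36 56 75 83]
 [86 86 81 76 72 60 36 13  4  5  8 12 19 26 40 54 62 70 83 85]
 [89 83 76 62 53 34 16  5  4  5 10 16 20 35 59 75 79 80 83 85]
 [89 82 66 42 20 12  6  5  5  9 12 14 20 39 67 84 87 85 86 86]
 [84 78 57 24  9  6  6  6  9 12 17 15 21 37 62 79 88 88 86 85]
 [84 74 55 25 12  8 10 11 12 18 13 13 16 26 48 70 85 89 89 88]
 [82 74 59 41 23 18 16 16 17 15 16 15 15 19 32 53 77 88 91 87]
 [85 79 71 53 39 27 18 15 13 14 14 13 12 14 23 38 65 84 91 90]
 [86 83 79 71 56 38 26 17 13 14 13 15 13 14 19 32 57 80 88 90]
 [87 86 84 79 69 53 34 23 17 16 15 15 15 13 17 31 57 78 88 92]
 [84 89 86 84 80 66 49 32 20 15 14 15 14 17 22 36 60 81 90 90]
 [80 90 90 88 83 7
[... 1356 characters left out ...]
160 137 119 109 107]
 [114 109 105 105 102 116 134 159 170 178 178 179 178 173 171 155 133 112 109 110]
 [124 111 106 105 103 105 120 138 158 170 172 171 171 164 155 142 124 111 105 109]
 [137 113 111 109 104 104 110 120 138 154 156 153 149 141 133 122 111 108 105 110]
 [156 117 113 109 109 108 104 109 120 129 130 127 120 116 111 108 105 104 103 106]
 [180 128 111 112 111 110 105 103 104 107 107 107 105 105 104  98 100 102 101 108]
 [213 147 115 109 111 109 106 104 103 103 102 100 102 102 101 101 102 101 103 102]]
[[ -9.8077   7.5159  62.3   ]
 [ -4.9666 -15.3407  62.3   ]
 [ 10.4781 -10.9988  62.3   ]
 [ 16.3421   3.8277  62.3   ]
 [ 16.2807  24.8741  62.3   ]
 [ 14.0955  43.9233  62.3   ]]
```

Run:
```python
from und import *
o,R=st()
L=np.array([(3.1,10),(4.3,11),(5.2,12),(5.95,13),(6.8,14)])+[245,180]
B=np.array([(10,15.8),(11,15.6),(12,15.4),(13,15.25),(14,15.0)])+[245,180]
Rt=np.array([(15.6,10),(15.75,11),(15.75,12),(15.5,13)])+[245,180]
for q in(L,B,Rt):
    w=und("side",o["tool_pos"],R,q,.0623)*1000
    vx,vy,_,_=cv2.fitLine(w[:,:2].astype(np.float32),cv2.DIST_L2,0,0,0).ravel();print(w[:,:2].tolist(),np.degrees(np.arctan2(vy,vx)))
```

```text
t 8.95 pos [ 0.4772 -0.1527  0.3286] xang -46.96 tilt z [-651.1735 -717.2947] mrad q [ 0.3414  0.3187 -0.1196  0.6626 -2.3021  1.8615] F [-0.6219  0.2071 -2.3345] M [ 2.6524 -2.3261 -0.024 ] w 0.0107
[[-10.901495504090336, 7.198479145449582], [-9.66564196521565, 3.28571662991317], [-9.05895365056552, -0.5663785125133516], [-8.767888805078073, -4.403468907954033], [-8.260300567511143, -8.299397750971577]] -80.90037
[[-3.7395506639751814, -15.867869871047473], [-1.3320520864126488, -15.412555472996072], [1.0677934570552217, -14.958684408024604], [3.3969454516390694, -14.690985152860716], [5.844659823157909, -14.055246939609576]] 10.319479
[[15.279908600858933, 3.509938084707933], [14.407778309012818, -0.07627100129925919], [13.213945618825916, -3.649313641548122], [11.483211406769316, -7.181248548165584]] 70.516594
```

Run:
```python
from h import *
s=np.load("pics/side0.npy").astype(int)
m=(s[150:250,180:265].min(2)>150).astype(np.uint8)
m=cv2.morphologyEx(m,cv2.MORPH_OPEN,np.ones((3,3),np.uint8))
for q in [(60,130),(288,88),(430,395),(178,468)]:
    print(onz("side",185-.5+q[0]/6,155-.5+q[1]/6,.024))
t=np.array([np.cos(np.radians(74.66)),np.sin(np.radians(74.66))]);x=np.array([t[1],-t[0]])
c=np.array([.5206,.0909])
for a,b in((-1,1),(1,1),(1,-1),(-1,-1)): print("top-pred",c+a*.065*x+b*.13*t)
# fence upright from depth side
for n,(x0,y0,w,h) in {"top":(165,165,120,90),"side":(185,155,60,60)}.items():
    C=cloud(n,np.load(f"pics/{n}0d.npy"),x0,y0,w,h);q=C.reshape(-1,3)
    q=q[np.isfinite(q[:,0])];r=q[:,:2]-c;Y=r@t;X=r@x
    for lo,hi in((.052,.07),(.030,.038)):
        k=(q[:,2]>lo)&(q[:,2]<hi)&(abs(X)<.05)&(abs(Y)<.14)
        print(n,lo,k.sum(),"X",np.percentile(X[k],[2,50,98]),"Y",np.percentile(Y[k],[2,10,50,90,98]),"z",np.median(q[k,2]))
```

```text
[0.4936 0.235  0.024 ]
[0.622  0.1956 0.024 ]
[ 0.5516 -0.0503  0.024 ]
[ 0.4229 -0.0218  0.024 ]
top-pred [0.4923 0.2335]
top-pred [0.6177 0.1991]
top-pred [ 0.5489 -0.0517]
top-pred [ 0.4235 -0.0173]
top 0.052 109 X [-0.0273 -0.0028  0.0291] Y [0.1064 0.1078 0.1125 0.1173 0.1187] z 0.05995769853764987
top 0.03 688 X [-0.0281  0.0009  0.0299] Y [0.0181 0.0274 0.0679 0.1006 0.107 ] z 0.03408127278972162
side 0.052 68 X [-0.0266  0.0014  0.0303] Y [0.1018 0.1029 0.1068 0.1145 0.1176] z 0.05804472785140358
side 0.03 325 X [-0.0281  0.0007  0.0305] Y [0.0125 0.0207 0.0631 0.1008 0.106 ] z 0.03345987730463151
```

{"name": "drive_tool", "arguments": {
  "targets": [
    [0,0,0,0.9,-0.3,0,0],
    [0,0,0,0.9,-0.3,0,0],
    [0,0,0,0.9,-0.3,0,0],
    [0,0,0,0.9,-0.3,0,0],
    [0,0,0,0.9,-0.3,0,0],
    [0,0,0,0.9,-0.3,0,0],
    [0,0,0,0.9,-0.3,0,0],
    [0,0,0,0.9,-0.3,0,0],
    [0,0,0,0,0,0,0]
  ]
}}

```text
clock: 10.07
tool_pos: [0.4761, -0.1536, 0.3355]
eef_rot: [0.862, -0.506, 0.006, -0.005]
wrist_force: [0.5, 0.5, -1.4]
width: 0.0107
```

{"name": "drive_tool", "arguments": {
  "targets": [
    [0,0,0,0,0,-0.93,0],
    [0,0,0,0,0,-0.93,0],
    [0,0,0,0,0,-0.93,0],
    [0,0,0,0,0,-0.93,0],
    [0,0,0,0,0,-0.93,0],
    [0,0,0,0,0,-0.93,0],
    [0,0,0,0,0,0,0]
  ]
}}

```text
clock: 10.95
tool_pos: [0.4773, -0.1518, 0.3301]
eef_rot: [0.999, -0.043, 0.001, 0.0]
wrist_force: [0.0, 0.7, -2.8]
width: 0.0109
```

Run:
```python
from h import *
delta([.5082,.0425,.10])
```

```text
t 10.95 pos [ 0.4773 -0.1518  0.3301] xang -4.88 tilt z [ 1.9833 -0.3601] mrad q [ 0.0956 -0.2026 -0.0033  0.0006 -1.7681  2.9608] F [ 0.009   0.7178 -2.7828] M [-0.0295  0.0027  0.0604] w 0.0109
units [ 0.4589 -6.5424  7.669 ]
```

{"name": "drive_tool", "arguments": {
  "targets": [
    [0.06,-0.9,0.3,0,0,0,0],
    [0.06,-0.9,0.8,0,0,0,0],
    [0.06,-0.9,1,0,0,0,0],
    [0.06,-0.9,1,0,0,0,0],
    [0.06,-0.9,1,0,0,0,0],
    [0.06,-0.9,1,0,0,0,0],
    [0.06,-0.8,1,0,0,0,0],
    [0.04,-0.34,1,0,0,0,0],
    [0,0,0.5,0,0,0,0],
    [0,0,0,0,0,0,0]
  ]
}}

```text
clock: 12.2
tool_pos: [0.5072, 0.0419, 0.1004]
eef_rot: [0.999, -0.043, -0.001, 0.0]
wrist_force: [-0.4, -1.4, -1.9]
width: 0.011
```

{"name": "drive_tool", "arguments": {
  "targets": [
    [0,0,0,0,0,0,0],
    [0,0,0,0,0,0,0]
  ]
}}

```text
clock: 12.45
tool_pos: [0.5082, 0.0421, 0.1021]
eef_rot: [0.999, -0.042, 0.001, -0.0]
wrist_force: [0.8, -0.7, -2.9]
width: 0.0112
```

Run:
```python
from h import *
delta([.5082,.0425,.10])
p,d=vision.snapshot("side");np.save("pics/s6.npy",p)
crop(p,185,150,85,90,6,"pics/s6.png")
p,d=vision.snapshot("top");cv2.imwrite("pics/t6.png",p[...,::-1])
```

```text
t 12.45 pos [0.5082 0.0421 0.1021] xang -4.87 tilt z [2.2643 0.6   ] mrad q [ 0.4786 -0.1714 -0.3929  0.0005 -1.347   2.5779] F [ 0.7956 -0.739  -2.9301] M [-0.0072 -0.0191  0.0333] w 0.0112
units [-0.0017 -0.0135  0.0703]
```

View pics/s6.png

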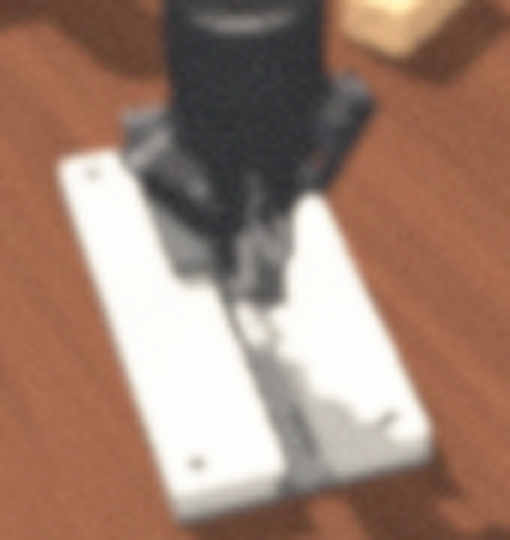

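View pics/t6.png

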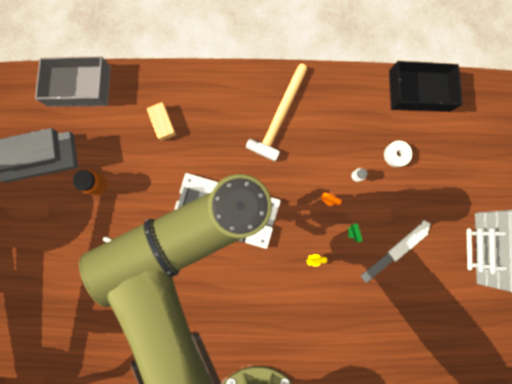

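Run:
```python
from h import *
p=np.load("pics/s6.npy")
crop(p,205,180,45,60,10,"pics/s6b.png")
t=np.array([np.cos(np.radians(74.66)),np.sin(np.radians(74.66))]);x=np.array([t[1],-t[0]]);c=np.array([.5206,.0909])
x3=np.array([*x,0]);t3=np.array([*t,0]);c3=np.array([*c,0])
P=lambda X,Y,z:((proj("side",c3+X*x3+Y*t3+[0,0,z])[0]-[205,180]+.5)*10).round(0)
print("slot L",P(-.0105,-.05,.024),P(-.0105,-.13,.024),"R",P(.0105,-.05,.024),P(.0105,-.13,.024))
b=np.array([.5082,.0421,.1021-.0623])
for dx,dy in((-1,-1),(1,-1),(1,1),(-1,1)): 
  q=b+dx*.009*x3+dy*.015*t3; print("head",[((proj("side",q+[0,0,z])[0]-[205,180]+.5)*10).round(0) for z in(0.002,.0085)])
```

```text
slot L [197. 291.] [271. 475.] R [262. 276.] [339. 458.]
head [array([216., 282.]), array([215., 267.])]
head [array([273., 269.]), array([272., 254.])]
head [array([245., 204.]), array([244., 189.])]
head [array([189., 217.]), array([188., 202.])]
```

View pics/s6b.png

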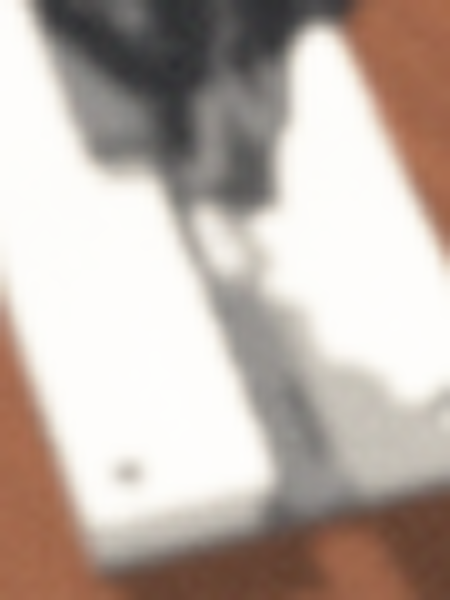

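Run:
```python
from h import *
p=np.load("pics/s6.npy").astype(int);p0=np.load("pics/side0.npy").astype(int)
print(p[200:232,218:245,1]);print(p0[190:232:2,205:242,1])
```

```text
[[252 252 246 213 150 134 159 174 159 134 118 118 129 159 195 235 249 252 253 253 253 253 253 253 253 252 251]
 [253 252 250 234 183 153 186 213 200 170 152 156 182 215 233 245 251 252 253 253 253 253 253 253 253 253 252]
 [253 252 251 242 205 165 195 227 225 202 181 190 219 241 248 251 252 252 253 253 253 253 253 253 253 253 253]
 [253 253 252 248 226 177 185 223 231 221 202 201 221 243 250 252 252 253 253 253 253 253 253 253 253 253 253]
 [253 252 252 251 237 195 174 212 233 231 222 206 212 230 246 251 252 253 253 253 253 253 253 253 253 253 253]
 [253 253 253 252 246 221 177 195 230 238 229 210 199 217 239 250 252 253 253 253 253 253 253 253 253 253 253]
 [253 253 253 252 250 237 198 186 210 226 222 206 197 210 235 249 252 253 253 253 253 253 253 253 253 253 253]
 [253 253 253 253 252 246 221 181 180 199 195 190 189 217 240 250 252 253 253 253 253 253 253 253 253 253 253]
 [253 253 253 253 253 250 236 194 163 167 169 171 181 215 237 248 251 252 253 253 253 253 253 253 253 253 253]
 [253 253 253 253 253 252 242 208 162 153 156 154 168 198 219 234 242 248 252 252 253 253 253 253 253
[... 4924 characters left out ...]
53 253 253 253 253 253 253 253 253 253 252 246 218 167 147 148 149 161 192 232 248 252 253 252]
 [107 105 104 112 130 178 231 249 252 253 253 252 251 252 252 253 253 253 253 253 253 253 253 253 252 243 207 159 148 145 149 162 200 238 249 250 250]
 [105 104 106 106 115 145 197 239 251 252 248 231 213 217 238 250 252 253 253 253 253 253 253 253 253 249 232 184 152 145 145 150 163 187 209 215 211]
 [104 102 105 107 106 117 158 218 245 250 248 240 227 229 243 250 252 252 252 252 250 248 246 245 239 232 212 172 143 142 145 146 150 146 154 162 171]
 [105 105 102 105 103 110 127 176 228 246 251 250 249 246 244 243 239 234 228 222 216 210 204 197 193 173 144 119 113 123 128 124 121 118 111 112 108]]
```

{"name": "drive_tool", "arguments": {
  "targets": [
    [0.02,0,0.15,0,0,0,0],
    [0,0,0.2,0,0,0,0],
    [0,0,0.15,0,0,0,0],
    [0,0,0.1,0,0,0,0],
    [0,0,0.1,0,0,0,0],
    [0,0,0,0,0,0,0]
  ]
}}

```text
clock: 13.3
tool_pos: [0.508, 0.0422, 0.0794]
eef_rot: [0.999, -0.042, -0.0, 0.0]
wrist_force: [-0.8, 0.9, -2.2]
width: 0.0104
```

Run:
```python
from h import *
st()
```

```text
t 13.3 pos [0.508  0.0422 0.0794] xang -4.82 tilt z [-0.3878 -0.2434] mrad q [ 0.4786 -0.1544 -0.4203  0.     -1.3054  2.5789] F [-0.8338  0.8661 -2.2296] M [-0.0131  0.0324 -0.0459] w 0.0104
```

{"name": "drive_tool", "arguments": {
  "targets": [
    [0,0,0.1,0,0,0,0],
    [0,0,0.1,0,0,0,0],
    [0,0,0.08,0,0,0,0],
    [0,0,0.05,0,0,0,0],
    [0,0,0,0,0,0,0],
    [0,0,0,0,0,0,0]
  ]
}}

```text
clock: 14.05
tool_pos: [0.5082, 0.0422, 0.0698]
eef_rot: [0.999, -0.042, 0.0, 0.0]
wrist_force: [0.2, -0.9, -2.8]
width: 0.0109
```

Run:
```python
from h import *
t=np.array([np.cos(np.radians(74.6)),np.sin(np.radians(74.6))])
delta([*(np.array([.508,.0422])+.0985*t),.0688])
p,d=vision.snapshot("side");np.save("pics/s7.npy",p)
crop(p,195,160,60,70,8,"pics/s7.png")
```

```text
t 14.05 pos [0.5082 0.0422 0.0698] xang -4.82 tilt z [ 0.2619 -0.1107] mrad q [ 0.4785 -0.1473 -0.432   0.0002 -1.2859  2.5789] F [ 0.2418 -0.9355 -2.78  ] M [-0.0118  0.0513 -0.0045] w 0.0109
units [ 0.595  -3.2272  0.0343]
```

View pics/s7.png

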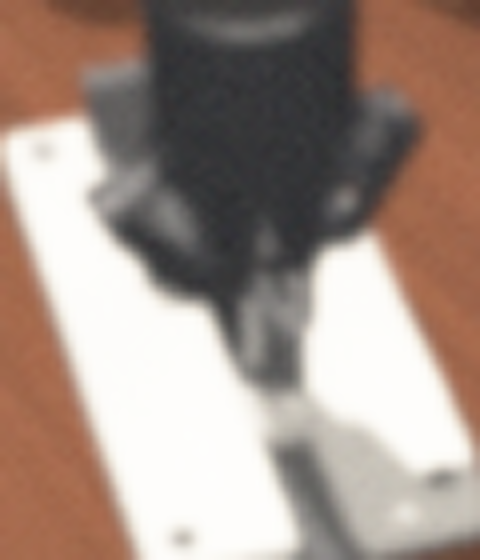

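{"name": "drive_tool", "arguments": {
  "targets": [
    [0,0,0.03,0,0,0,0],
    [0,0,0,0,0,0,0],
    [0.03,-0.15,0,0,0,0,0],
    [0.05,-0.27,0,0,0,0,0],
    [0.05,-0.27,0,0,0,0,0],
    [0.03,-0.15,0,0,0,0,0]
  ]
}}

```text
clock: 14.85
tool_pos: [0.5152, 0.0676, 0.0688]
eef_rot: [0.999, -0.042, -0.0, 0.0]
wrist_force: [1.3, -0.1, -2.2]
width: 0.0109
```

Run:
```python
from h import *
st()
```

```text
t 14.85 pos [0.5152 0.0676 0.0688] xang -4.79 tilt z [-0.0592 -0.0856] mrad q [ 0.5184 -0.1188 -0.4083  0.     -1.2814  2.5396] F [ 1.3114 -0.0963 -2.1595] M [ 0.0192 -0.0135 -0.0035] w 0.0109
```

{"name": "drive_tool", "arguments": {
  "targets": [
    [0.04,-0.2,0,0,0,0,0],
    [0.055,-0.3,0,0,0,0,0],
    [0.055,-0.3,0,0,0,0,0],
    [0.055,-0.3,0,0,0,0,0],
    [0.055,-0.3,0,0,0,0,0],
    [0.03,-0.18,0,0,0,0,0],
    [0,0,0,0,0,0,0]
  ]
}}

```text
clock: 15.72
tool_pos: [0.5277, 0.1137, 0.0687]
eef_rot: [0.999, -0.042, -0.0, 0.0]
wrist_force: [-0.7, 0.1, -3.0]
width: 0.0111
```

Run:
```python
from h import *
st()
p,d=vision.snapshot("side");np.save("pics/s8.npy",p)
crop(p,185,150,60,65,9,"pics/s8.png")
```

```text
t 15.72 pos [0.5277 0.1137 0.0687] xang -4.79 tilt z [-0.2531 -0.2807] mrad q [ 0.5849 -0.0625 -0.356   0.0001 -1.2776  2.473 ] F [-0.6647  0.0715 -2.9957] M [ 0.0003 -0.0287 -0.0459] w 0.0111
```

View pics/s8.png

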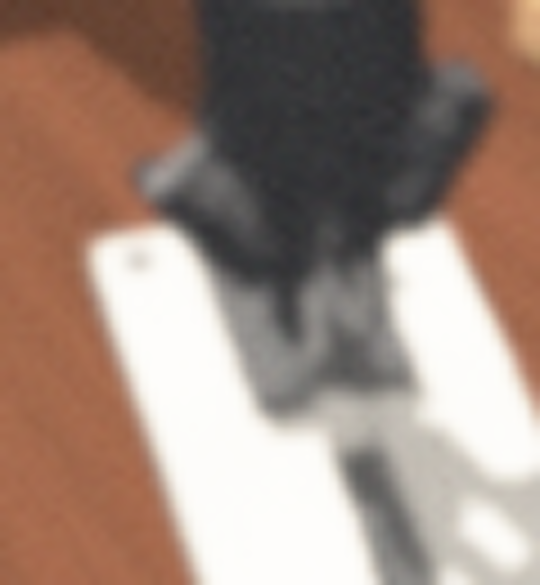

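{"name": "drive_tool", "arguments": {
  "targets": [
    [0.03,-0.15,0,0,0,0,0],
    [0.03,-0.2,0,0,0,0,0],
    [0.03,-0.15,0,0,0,0,0],
    [0.018,-0.1,0,0,0,0,0],
    [0,0,0,0,0,0,0],
    [0,0,0,0,0,0,0]
  ]
}}

```text
clock: 16.52
tool_pos: [0.5324, 0.131, 0.0688]
eef_rot: [0.999, -0.042, -0.0, 0.0]
wrist_force: [-0.2, 0.7, -2.6]
width: 0.011
```

Run:
```python
from h import *
st()
```

```text
t 16.52 pos [0.5324 0.131  0.0688] xang -4.82 tilt z [-0.1363 -0.1916] mrad q [ 0.6079 -0.0395 -0.3338  0.0001 -1.2767  2.4495] F [-0.1834  0.6649 -2.5573] M [-0.023   0.0028 -0.0298] w 0.011
```

{"name": "drive_tool", "arguments": {
  "targets": [
    [0.007,-0.04,0,0,0,0,0],
    [0.007,-0.04,0,0,0,0,0],
    [0.007,-0.04,0,0,0,0,0],
    [0,0,0,0,0,0,0]
  ]
}}

```text
clock: 17.02
tool_pos: [0.5334, 0.1347, 0.0688]
eef_rot: [0.999, -0.042, 0.0, 0.0]
wrist_force: [-0.8, 0.6, -2.4]
width: 0.0109
```

{"name": "drive_tool", "arguments": {
  "targets": [
    [0.007,-0.04,0,0,0,0,0],
    [0,0,0,0,0,0,0]
  ]
}}

```text
clock: 17.27
tool_pos: [0.5337, 0.1359, 0.0688]
eef_rot: [0.999, -0.042, 0.0, 0.0]
wrist_force: [-0.2, -1.0, -3.4]
width: 0.0107
```

{"name": "drive_tool", "arguments": {
  "targets": [
    [0.006,-0.03,0,0,0,0,0],
    [0,0,0,0,0,0,0]
  ]
}}

```text
clock: 17.52
tool_pos: [0.5339, 0.1367, 0.0688]
eef_rot: [0.999, -0.042, -0.0, 0.0]
wrist_force: [-0.3, 0.9, -3.1]
width: 0.0108
```

{"name": "drive_tool", "arguments": {
  "targets": [
    [0.004,-0.02,0,0,0,0,0],
    [0,0,0,0,0,0,0]
  ]
}}

```text
clock: 17.77
tool_pos: [0.5341, 0.1373, 0.0688]
eef_rot: [0.999, -0.042, 0.0, 0.0]
wrist_force: [0.3, -0.6, -2.9]
width: 0.0107
```

{"name": "drive_tool", "arguments": {
  "targets": [
    [0.004,-0.02,0,0,0,0,0],
    [0,0,0,0,0,0,0]
  ]
}}

```text
clock: 18.02
tool_pos: [0.5343, 0.1379, 0.0688]
eef_rot: [0.999, -0.042, 0.0, 0.0]
wrist_force: [0.1, 0.1, -2.4]
width: 0.0108
```

{"name": "drive_tool", "arguments": {
  "targets": [
    [0.004,-0.02,0,0,0,0,0],
    [0,0,0,0,0,0,0]
  ]
}}

```text
clock: 18.27
tool_pos: [0.5344, 0.1385, 0.0688]
eef_rot: [0.999, -0.042, 0.0, 0.0]
wrist_force: [-0.6, -0.5, -2.3]
width: 0.0104
```

{"name": "drive_tool", "arguments": {
  "targets": [
    [0.004,-0.02,0,0,0,0,0],
    [0,0,0,0,0,0,0]
  ]
}}

```text
clock: 18.52
tool_pos: [0.5346, 0.139, 0.0688]
eef_rot: [0.999, -0.042, -0.0, 0.0]
wrist_force: [0.1, -0.5, -2.5]
width: 0.011
```

{"name": "drive_tool", "arguments": {
  "targets": [
    [0.004,-0.02,0,0,0,0,0],
    [0,0,0,0,0,0,0]
  ]
}}

```text
clock: 18.77
tool_pos: [0.5348, 0.1396, 0.0688]
eef_rot: [0.999, -0.042, -0.0, 0.0]
wrist_force: [-0.5, -0.4, -2.5]
width: 0.011
```

Run:
```python
from h import *
st()
p,d=vision.snapshot("side");np.save("pics/s9.npy",p);np.save("pics/s9d.npy",d)
crop(p,185,150,60,65,9,"pics/s9.png")
p0=np.load("pics/side0.npy").astype(int);p=p.astype(int)
print(p0[166:186,205:227,1]);print(p[166:186,205:227,1])
```

```text
t 18.77 pos [0.5348 0.1396 0.0688] xang -4.82 tilt z [-0.0375 -0.1467] mrad q [ 0.6189 -0.0276 -0.3222  0.0001 -1.2764  2.4385] F [-0.49   -0.4347 -2.5378] M [ 0.0381  0.0129 -0.0161] w 0.011
[[103 103 104 106 107 110 110 110 110 119 123 124 126 125 129 133 130 125 115 110 108 106]
 [106 109 110 114 116 121 122 121 127 128 130 133 135 130 132 124 123 117 110 108 106 107]
 [120 127 126 126 127 131 137 135 132 133 128 125 122 121 118 111 108 105 110 109 110 110]
 [122 134 139 134 132 133 129 129 125 119 116 108 109 105 103 101  99 105 115 128 136 142]
 [117 123 128 123 123 114 109 108 104 100 100  94  96  95  95  92  98 116 144 171 193 206]
 [104 107 112 106 106  98 101  97  94  96  92  90  93  92  96  94  98 127 183 224 236 240]
 [102  98  97  96  96  95  97  92  89  96  91  95  91  92  98  95  99 140 205 241 249 248]
 [115 100  95  96  95  96  94  90  93  92  96  97  94  97  94  92 102 135 198 240 249 248]
 [146 119 100  97  96  96  95  93  95  90  91  93  92  96  93  93  97 120 169 228 248 249]
 [199 151 111  99  94  95  93  93  95  95  95  91  93  92  92  91  93 105 138 196 240 249
[... 2033 characters left out ...]
8  80  64  65  79 120 145 143 129 133 135 134 131 121 143 193]
 [249 234 191 141 117 102  95  82  70  62  83 120 145 142 123 129 136 139 133 120 138 172]
 [251 246 219 168 131 115 103  90  82  68  80 115 142 140 112 111 130 130 125 121 136 162]
 [252 249 234 189 151 132 121 116 106  88  86 116 140 132 113 100 113 118 119 129 139 157]
 [252 251 241 205 159 143 138 135 126 114 103 118 140 135 114  95  97 102 113 130 141 154]
 [252 252 246 221 176 150 147 143 139 131 123 130 139 133 110  95  90  99 109 127 140 149]
 [253 252 250 237 192 157 145 144 145 142 135 136 136 122 101  92  91  94 106 118 138 143]
 [253 253 252 244 215 167 150 146 146 141 138 128 113 106  95  90  89  92 101 113 130 139]]
```

View pics/s9.png

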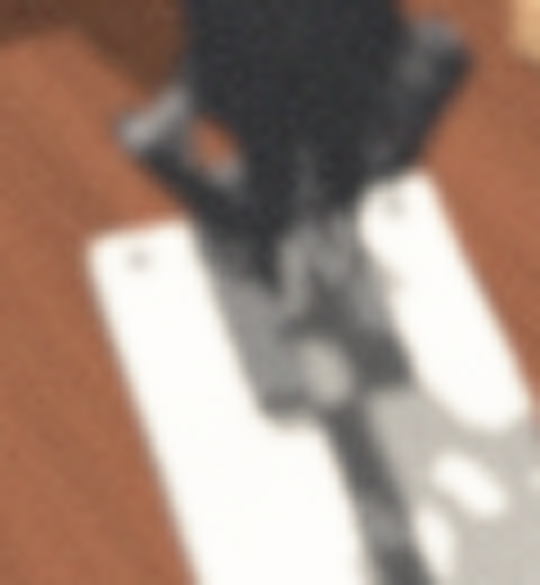

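Run:
```python
from h import *
for f in("side0","s8","s9"):
    p=np.load(f"pics/{f}.npy").astype(int);print(f);print(p[190:199,208:222,1])
```

```text
side0
[[252 251 242 207 158 146 148 143 141 136 127 109  97  94]
 [252 252 247 223 171 146 143 144 144 140 130 113  99  93]
 [253 252 250 235 196 154 144 140 142 138 130 114 103  94]
 [252 252 251 245 220 167 140 134 132 128 118 113  98  91]
 [252 252 252 249 232 183 140 122 118 119 113 109 100  95]
 [252 252 252 250 241 205 157 132 131 133 133 128 104  97]
 [252 252 252 251 247 233 200 173 162 165 169 159 131 108]
 [252 252 252 252 251 247 236 215 203 202 203 195 168 132]
 [252 252 252 252 252 251 247 241 235 234 234 231 208 155]]
s8
[[252 251 242 207 163 148 148 144 145 138 133 128 114 100]
 [253 252 246 224 173 150 144 147 142 135 128 119 105  98]
 [253 252 250 236 196 158 146 142 139 132 121 116 113 112]
 [253 252 252 246 219 169 142 136 132 122 119 122 134 144]
 [253 252 252 250 234 184 139 122 119 118 120 137 157 170]
 [253 252 252 251 241 206 157 134 127 135 142 157 172 183]
 [253 252 252 252 247 233 203 172 163 168 176 184 187 190]
 [252 252 252 252 251 247 237 216 203 205 208 210 208 202]
 [252 252 252 252 252 251 247 241 235 235 236 237 231 210]]
s9
[[253 251 242 208 161 148 147 143 147 145 155 170 182 181]
 [253 252 247 222 175 149 146 146 144 146 155 171 182 183]
 [253 252 250 236 197 157 149 142 142 144 147 161 177 185]
 [253 253 252 245 220 171 143 131 130 130 129 149 167 177]
 [252 252 252 249 234 185 139 122 119 119 121 135 147 153]
 [253 253 252 251 241 207 156 133 131 132 140 136 129 123]
 [252 252 252 251 247 234 203 173 164 167 167 161 135 109]
 [253 252 252 252 251 247 236 218 202 201 207 194 167 127]
 [252 252 252 252 252 251 248 241 237 236 236 232 210 157]]
```

{"name": "drive_tool", "arguments": {
  "targets": [
    [0.004,-0.02,0,0,0,0,0],
    [0,0,0,0,0,0,0]
  ]
}}

```text
clock: 19.08
tool_pos: [0.5348, 0.1399, 0.0688]
eef_rot: [0.999, -0.042, -0.0, 0.0]
wrist_force: [0.3, -2.3, -1.5]
width: 0.0108
```

{"name": "drive_tool", "arguments": {
  "targets": [
    [0.004,-0.02,0,0,0,0,0],
    [0,0,0,0,0,0,0]
  ]
}}

```text
clock: 19.32
tool_pos: [0.5349, 0.1401, 0.0688]
eef_rot: [0.999, -0.042, -0.0, 0.001]
wrist_force: [-1.7, -5.8, -1.9]
width: 0.0108
```

{"name": "drive_tool", "arguments": {
  "targets": [
    [-0.002,0.01,0,0,0,0,0],
    [0.005,0,0,0,0,0.5,0],
    [0.005,0,0,0,0,0.5,0],
    [0.005,0,0,0,0,0.5,0],
    [0.005,0,0,0,0,0.5,0],
    [0,0,0,0,0,0,0]
  ]
}}

```text
clock: 20.08
tool_pos: [0.5347, 0.1401, 0.0684]
eef_rot: [0.977, -0.215, -0.001, 0.001]
wrist_force: [-4.8, -3.8, 0.6]
width: 0.0108
```

```bash
cat >> h.py <<'E'
def ft():
    o,R=st();a=np.radians(74.6);t=np.array([np.cos(a),np.sin(a),0]);x=np.array([t[1],-t[0],0])
    F=o["wrist_force"];print("F along slot %.1f across %.1f z %.1f Mz %.3f"%(F@t,F@x,F[2],o["ft_torque"][2]))
    print("tool axes: unit t in tool",R.T@t,"x in tool",R.T@x, "pos t,x",(o["tool_pos"]-[.5214,.0907,0])@t,(o["tool_pos"]-[.5214,.0907,0])@x)
E
python3 -c "
from h import *
ft()"
```

```text
t 20.07 pos [0.5347 0.1401 0.0684] xang -24.88 tilt z [-2.2242 -0.7517] mrad q [ 0.6192 -0.0252 -0.3201 -0.0007 -1.2781  2.0883] F [-4.7978 -3.844   0.5942] M [-1.347   1.6002  0.0094] w 0.0108
F along slot -5.0 across -3.6 z 0.6 Mz 0.009
tool axes: unit t in tool [-0.1647 -0.9863 -0.0013] x in tool [ 0.9863 -0.1647 -0.0019] pos t,x 0.05116753146128626 -0.00026773672817877447
```

{"name": "drive_tool", "arguments": {
  "targets": [
    [-0.016,0.01,-0.012,0,0,0,0],
    [0,0,0,0,0,0,0]
  ]
}}

```text
clock: 20.32
tool_pos: [0.5346, 0.1401, 0.0686]
eef_rot: [0.977, -0.215, -0.001, 0.0]
wrist_force: [-1.3, -3.6, -3.8]
width: 0.011
```

```bash
python3 -c "
from h import *
ft()"
```

```text
t 20.32 pos [0.5346 0.1401 0.0686] xang -24.83 tilt z [-1.2362 -0.4778] mrad q [ 0.6196 -0.0266 -0.3214 -0.0003 -1.2772  2.0888] F [-1.2547 -3.611  -3.8061] M [-1.4345  0.7402  0.0538] w 0.011
F along slot -3.8 across -0.3 z -3.8 Mz 0.054
tool axes: unit t in tool [-0.1638 -0.9865 -0.0008] x in tool [ 0.9865 -0.1638 -0.0011] pos t,x 0.051124499418778856 -0.0004185705864162096
```

{"name": "drive_tool", "arguments": {
  "targets": [
    [0,0,0,0,0,0.5,0],
    [0,0,0,0,0,0.5,0],
    [0,0,0,0,0,0.5,0],
    [0,0,0,0,0,0.5,0],
    [0,0,0,0,0,0,0]
  ]
}}

```text
clock: 20.95
tool_pos: [0.5344, 0.1399, 0.0686]
eef_rot: [0.924, -0.382, -0.001, 0.001]
wrist_force: [-3.1, -4.2, -3.6]
width: 0.0112
```

```bash
python3 -c "
from h import *
ft()"
```

```text
t 20.95 pos [0.5344 0.1399 0.0686] xang -44.88 tilt z [-1.7436 -0.9355] mrad q [ 0.6196 -0.0265 -0.3213 -0.0003 -1.278   1.7388] F [-3.1338 -4.1751 -3.5874] M [-1.6081  1.141   0.023 ] w 0.0112
F along slot -4.9 across -1.9 z -3.6 Mz 0.023
tool axes: unit t in tool [-0.4921 -0.8705 -0.0014] x in tool [ 0.8705 -0.4921 -0.0014] pos t,x 0.05092783494707378 -0.0005101149933677338
```

{"name": "drive_tool", "arguments": {
  "targets": [
    [0.003,0.005,0,0,0,0.5,0],
    [0,0,0,0,0,0.5,0],
    [0,0,0,0,0,0.5,0],
    [0,0,0,0,0,0.5,0],
    [0,0,0,0,0,0,0]
  ]
}}

```text
clock: 21.58
tool_pos: [0.535, 0.1393, 0.069]
eef_rot: [0.844, -0.536, 0.0, 0.001]
wrist_force: [-0.2, -6.7, -3.0]
width: 0.0108
```

```bash
python3 -c "
from h import *
ft()"
```

```text
t 21.57 pos [0.535  0.1393 0.069 ] xang -64.89 tilt z [-0.3196 -1.6237] mrad q [ 0.6188 -0.0268 -0.3213  0.0012 -1.2775  1.3899] F [-0.2278 -6.7429 -2.9609] M [-2.3274  0.2362 -0.0042] w 0.0108
F along slot -6.6 across 1.6 z -3.0 Mz -0.004
tool axes: unit t in tool [-0.7603 -0.6496 -0.0017] x in tool [ 0.6496 -0.7603  0.0001] pos t,x 0.050476186243194256 0.0002228457762263337
```

{"name": "drive_tool", "arguments": {
  "targets": [
    [0.017,0.001,0,0,0,0,0],
    [0.007,0,0,0,0,0.5,0],
    [0.007,0,0,0,0,0.5,0],
    [0,0,0,0,0,0,0]
  ]
}}

```text
clock: 22.08
tool_pos: [0.5353, 0.1388, 0.0691]
eef_rot: [0.794, -0.608, 0.0, 0.0]
wrist_force: [-1.6, -5.0, -3.4]
width: 0.0104
```

```bash
python3 -c "
from h import *
ft()"
```

```text
t 22.07 pos [0.5353 0.1388 0.0691] xang -74.89 tilt z [-0.364  -0.9513] mrad q [ 0.6173 -0.0266 -0.3208  0.0006 -1.2774  1.2171] F [-1.5604 -5.0141 -3.4471] M [-1.8783  0.4282 -0.0042] w 0.0104
F along slot -5.2 across -0.2 z -3.4 Mz -0.004
tool axes: unit t in tool [-0.8615 -0.5078 -0.001 ] x in tool [ 0.5078 -0.8615 -0.0001] pos t,x 0.05004457058820713 0.0006290406304408951
```

{"name": "drive_tool", "arguments": {
  "targets": [
    [0.011,0.003,0,0,0,0.5,0],
    [0.007,0,0,0,0,0.5,0],
    [0.007,0,0,0,0,0.5,0],
    [0.007,0,0,0,0,0.5,0],
    [0,0,0,0,0,0,0]
  ]
}}

```text
clock: 22.7
tool_pos: [0.5355, 0.1379, 0.0691]
eef_rot: [-0.676, 0.737, -0.0, -0.0]
wrist_force: [-0.5, -4.4, -3.8]
width: 0.0107
```

```bash
python3 -c "
from h import *
ft()"
```

```text
t 22.7 pos [0.5355 0.1379 0.0691] xang -94.88 tilt z [ 0.0028 -0.7873] mrad q [ 0.6158 -0.027  -0.3212  0.0007 -1.2771  0.8697] F [-0.5305 -4.3546 -3.7692] M [-1.8191  0.2882  0.0011] w 0.0107
F along slot -4.3 across 0.6 z -3.8 Mz 0.001
tool axes: unit t in tool [-0.9832 -0.1826 -0.0008] x in tool [ 0.1826 -0.9832  0.0002] pos t,x 0.04925388819092283 0.0010489375696695587
```

{"name": "drive_tool", "arguments": {
  "targets": [
    [0.007,0,0,0,0,0.5,0],
    [0.007,0,0,0,0,0.5,0],
    [0,0,0,0,0,0,0]
  ]
}}

```text
clock: 23.08
tool_pos: [0.5357, 0.1374, 0.0691]
eef_rot: [-0.61, 0.793, -0.001, -0.0]
wrist_force: [0.9, -5.4, -4.6]
width: 0.0109
```

```bash
python3 -c "
from h import *
ft()"
```

```text
t 23.07 pos [0.5357 0.1374 0.0691] xang -104.88 tilt z [ 0.6919 -0.9433] mrad q [ 0.6149 -0.0273 -0.3217  0.0012 -1.2764  0.6958] F [ 0.8732 -5.4353 -4.5847] M [-2.0344 -0.3925  0.0809] w 0.0109
F along slot -5.0 across 2.3 z -4.6 Mz 0.081
tool axes: unit t in tool [-1.     -0.0091 -0.0007] x in tool [ 0.0091 -1.      0.0009] pos t,x 0.04878544783685986 0.001438611611813217
```

{"name": "drive_tool", "arguments": {
  "targets": [
    [0.009,-0.006,0.014,0,0,0.5,0],
    [0.007,0,0.01,0,0,0.5,0],
    [0,0,0,0,0,0,0]
  ]
}}

```text
clock: 23.45
tool_pos: [0.5357, 0.137, 0.0685]
eef_rot: [-0.538, 0.843, -0.0, -0.0]
wrist_force: [-0.4, -5.3, -4.1]
width: 0.0106
```

```bash
python3 -c "
from h import *
ft()"
```

```text
t 23.45 pos [0.5357 0.137  0.0685] xang -114.88 tilt z [ 0.4934 -0.8081] mrad q [ 0.6142 -0.0271 -0.3226  0.001  -1.2753  0.5221] F [-0.4291 -5.3136 -4.0827] M [-1.9554 -0.0509  0.0288] w 0.0106
F along slot -5.2 across 1.0 z -4.1 Mz 0.029
tool axes: unit t in tool [-0.9863  0.1647 -0.0006] x in tool [-0.1647 -0.9863  0.0007] pos t,x 0.048385293386141746 0.0014746124898344518
```

{"name": "drive_tool", "arguments": {
  "targets": [
    [0.009,0,0.01,0,0,0.5,0],
    [0.007,0,0.01,0,0,0.5,0],
    [0,0,0,0,0,0,0]
  ]
}}

```text
clock: 23.82
tool_pos: [0.5354, 0.1366, 0.0678]
eef_rot: [-0.463, 0.887, -0.0, 0.0]
wrist_force: [0.0, -4.9, -4.1]
width: 0.0109
```

```bash
python3 -c "
from h import *
ft()"
```

```text
t 23.82 pos [0.5354 0.1366 0.0678] xang -124.88 tilt z [ 0.4809 -0.7757] mrad q [ 0.6138 -0.0275 -0.3242  0.001  -1.2741  0.348 ] F [ 0.0288 -4.8662 -4.0584] M [-1.9511 -0.1048  0.0323] w 0.0109
F along slot -4.7 across 1.3 z -4.1 Mz 0.032
tool axes: unit t in tool [-0.9428  0.3334 -0.0006] x in tool [-0.3334 -0.9428  0.0007] pos t,x 0.04793385314016818 0.0013658337334164082
```

{"name": "drive_tool", "arguments": {
  "targets": [
    [0.007,0,0.01,0,0,0.5,0],
    [0.007,0,0.01,0,0,0.5,0],
    [0,0,0,0,0,0,0]
  ]
}}

```text
clock: 24.2
tool_pos: [0.5352, 0.1362, 0.0672]
eef_rot: [-0.384, 0.923, -0.0, 0.0]
wrist_force: [0.5, -4.6, -3.4]
width: 0.0112
```

```bash
python3 -c "
from h import *
ft()"
```

```text
t 24.2 pos [0.5352 0.1362 0.0672] xang -134.87 tilt z [ 0.5241 -0.7344] mrad q [ 0.6136 -0.0279 -0.3257  0.0009 -1.273   0.1737] F [ 0.4571 -4.635  -3.3997] M [-1.9391 -0.1297  0.1088] w 0.0112
F along slot -4.3 across 1.7 z -3.4 Mz 0.109
tool axes: unit t in tool [-0.8706  0.492  -0.0006] x in tool [-0.492  -0.8706  0.0007] pos t,x 0.04757077204072779 0.001216707183154704
```

{"name": "drive_tool", "arguments": {
  "targets": [
    [0.007,0,0.01,0,0,0.5,0],
    [0.007,0,0.01,0,0,0.5,0],
    [0,0,0,0,0,0,0]
  ]
}}

```text
clock: 24.58
tool_pos: [0.5349, 0.1359, 0.0666]
eef_rot: [-0.302, 0.953, -0.0, 0.0]
wrist_force: [0.5, -6.1, -3.1]
width: 0.0111
```

```bash
python3 -c "
from h import *
ft()"
```

```text
t 24.57 pos [0.5349 0.1359 0.0666] xang -144.88 tilt z [ 0.5151 -0.7484] mrad q [ 0.6135 -0.0284 -0.3274  0.001  -1.2718 -0.0007] F [ 0.5154 -6.1097 -3.103 ] M [-1.8836 -0.0519  0.0603] w 0.0111
F along slot -5.8 across 2.1 z -3.1 Mz 0.060
tool axes: unit t in tool [-0.7719  0.6358 -0.0006] x in tool [-0.6358 -0.7719  0.0007] pos t,x 0.04718670058388696 0.0010041996727266989
```

{"name": "drive_tool", "arguments": {
  "targets": [
    [0.01,-0.003,0.01,0,0,0.5,0],
    [0.007,0,0.01,0,0,0.5,0],
    [0,0,0,0,0,0,0]
  ]
}}

```text
clock: 24.95
tool_pos: [0.5345, 0.1357, 0.0661]
eef_rot: [-0.218, 0.976, -0.0, 0.0]
wrist_force: [0.8, -4.8, -3.3]
width: 0.0109
```

```bash
python3 -c "
from h import *
ft()
p,d=vision.snapshot('side');np.save('pics/s10.npy',p)
crop(p,195,160,50,50,12,'pics/s10.png')
print(arm.observe()['ft_torque'],arm.observe()['wrist_force'])
print(p[166:200,205:222,1])"
```

```text
t 24.95 pos [0.5345 0.1357 0.0661] xang -154.78 tilt z [ 0.6038 -0.5592] mrad q [ 0.6134 -0.0293 -0.3291  0.0008 -1.2708 -0.1736] F [ 0.7698 -4.7898 -3.3266] M [-1.8868 -0.1419 -0.0004] w 0.0109
F along slot -4.4 across 2.0 z -3.3 Mz -0.000
tool axes: unit t in tool [-0.651   0.7591 -0.0004] x in tool [-0.7591 -0.651   0.0007] pos t,x 0.04687295732355857 0.0007139241856522911
[-1.8967 -0.1084  0.0657] [-0.3227 -5.354  -3.0683]
[[104 107 115 120 128 114  90  66  50  47  52  45  49  55  49  50  52]
 [103 110 119 128 130 116  91  69  55  46  44  48  49  48  46  52  47]
 [106 118 127 134 125 106  88  72  55  53  51  50  51  53  53  47  50]
 [110 128 140 134 119 102  83  71  58  54  52  53  50  51  51  48  55]
 [108 130 138 129 109  91  83  78  66  54  50  54  49  50  53  52  50]
 [ 98 120 127 113  92  80  73  72  66  54  51  55  50  53  52  53  51]
 [ 89 102 100  91  78  68  61  63  63  57  54  57  62  55  57  52  55]
 [ 98  94  81  69  64  59  51  52  50  55  52  59  55  53  55  52  55]
 [143 106  83  68  55  53  50  47  47  53  55  52  56  57  52  50  55]
 [198 145  93  69  58  52  49 
[... 1045 characters left out ...]
253 253 251 242 207 164 147 147 146 144 145 154 173 178 179]
 [253 253 253 253 252 247 221 173 152 149 145 144 146 151 167 180 179]
 [253 253 253 253 252 250 236 193 160 147 143 141 139 143 152 167 172]
 [253 252 253 253 253 252 246 220 168 140 133 130 129 128 131 143 144]
 [253 253 253 253 253 252 249 234 185 137 120 121 118 118 117 113 113]
 [253 252 253 253 252 252 251 241 206 156 134 131 134 137 127 110  98]
 [252 252 252 253 252 252 251 247 233 203 171 161 168 170 158 135 106]
 [253 252 252 253 252 252 252 251 247 236 217 200 203 202 192 170 126]
 [252 252 252 253 252 252 252 252 251 248 241 236 235 236 233 209 155]
 [252 252 252 252 252 252 252 252 252 251 250 250 249 250 247 235 185]]
```

View pics/s10.png

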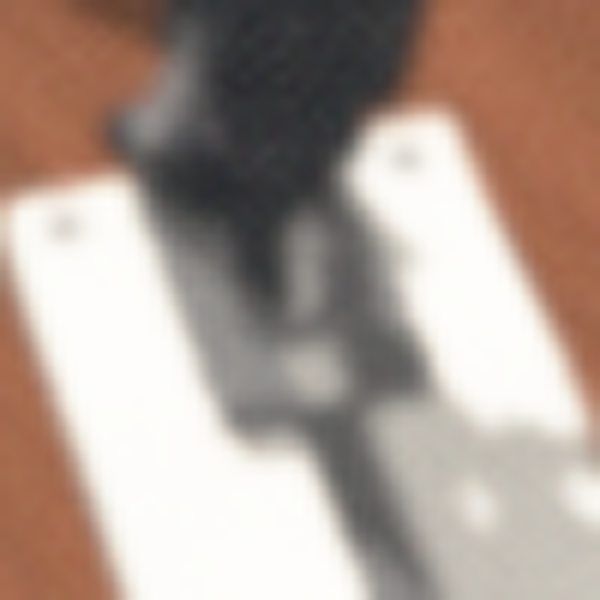

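{"name": "drive_tool", "arguments": {
  "targets": [
    [0.007,0,0.01,0,0,0.5,0],
    [0.007,0,0.01,0,0,0.5,0],
    [0,0,0,0,0,0,0]
  ]
}}

```text
clock: 25.38
tool_pos: [0.5342, 0.1355, 0.0661]
eef_rot: [-0.133, 0.991, -0.0, 0.0]
wrist_force: [-1.3, -5.3, -0.1]
width: 0.0108
```

```bash
python3 -c "
from h import *
ft()"
```

```text
t 25.38 pos [0.5342 0.1355 0.0661] xang -164.76 tilt z [ 0.9222 -0.5506] mrad q [ 0.6136 -0.0305 -0.3304  0.001  -1.2704 -0.3479] F [-1.2642 -5.2558 -0.0876] M [-1.9236  0.4643  0.0568] w 0.0108
F along slot -5.4 across 0.2 z -0.1 Mz 0.057
tool axes: unit t in tool [-0.5097  0.8604 -0.0003] x in tool [-0.8604 -0.5097  0.001 ] pos t,x 0.046623609142158386 0.00044737087749261253
```

{"name": "drive_tool", "arguments": {
  "targets": [
    [0.007,0,-0.005,0,0,0.5,0],
    [0.007,0,0,0,0,0.5,0],
    [0,0,0,0,0,0,0]
  ]
}}

```text
clock: 25.75
tool_pos: [0.5338, 0.1355, 0.0661]
eef_rot: [-0.046, 0.999, -0.0, 0.0]
wrist_force: [-0.6, -5.0, -1.5]
width: 0.011
```

```bash
python3 -c "
from h import *
ft()"
```

```text
t 25.75 pos [0.5338 0.1355 0.0661] xang -174.75 tilt z [ 0.8281 -0.5244] mrad q [ 0.614  -0.0316 -0.3315  0.0009 -1.2705 -0.5226] F [-0.5722 -5.0383 -1.4585] M [-1.826   0.3087  0.1471] w 0.011
F along slot -5.0 across 0.8 z -1.5 Mz 0.147
tool axes: unit t in tool [-0.3527  0.9357 -0.0003] x in tool [-0.9357 -0.3527  0.0009] pos t,x 0.04643441205374929 5.046446490159261e-05
```

{"name": "drive_tool", "arguments": {
  "targets": [
    [0.007,0,0,0,0,0.5,0],
    [0,0,0,0,0,0,0]
  ]
}}

```text
clock: 26.0
tool_pos: [0.5336, 0.1354, 0.066]
eef_rot: [-0.002, 1.0, -0.0, 0.0]
wrist_force: [-0.8, -6.2, -1.7]
width: 0.0109
```

```bash
python3 -c "
from h import *
ft()
vision.snapshot('side');print(arm.observe()['ft_torque'])"
```

```text
t 26.0 pos [0.5336 0.1354 0.066 ] xang -179.73 tilt z [ 0.8269 -0.5574] mrad q [ 0.6142 -0.0321 -0.3321  0.001  -1.2704 -0.6098] F [-0.8368 -6.1513 -1.7069] M [-1.8734  0.2844  0.2445] w 0.0109
F along slot -6.2 across 0.8 z -1.7 Mz 0.244
tool axes: unit t in tool [-0.2701  0.9628 -0.0003] x in tool [-0.9628 -0.27    0.0009] pos t,x 0.046361790997215484 -0.00014398623905675077
[-1.875   0.2349  0.2599]
```

{"name": "drive_tool", "arguments": {
  "targets": [
    [0.007,0,0,0,0,0.5,0],
    [0,0,0,0,0,0,0]
  ]
}}

```text
clock: 26.3
tool_pos: [0.5333, 0.1354, 0.0659]
eef_rot: [0.041, 0.999, -0.0, 0.0]
wrist_force: [-0.9, -6.0, -1.5]
width: 0.0108
```

```bash
python3 -c "
from h import *
ft()
vision.snapshot('side');print(arm.observe()['ft_torque'])"
```

```text
t 26.3 pos [0.5333 0.1354 0.0659] xang 175.27 tilt z [ 0.7051 -0.6818] mrad q [ 0.6144 -0.0326 -0.3328  0.001  -1.2704 -0.6972] F [-0.9184 -5.9843 -1.5254] M [-1.8573  0.2204  0.2987] w 0.0108
F along slot -6.0 across 0.7 z -1.5 Mz 0.299
tool axes: unit t in tool [-0.1852  0.9827 -0.0005] x in tool [-0.9827 -0.1852  0.0009] pos t,x 0.046237824533508026 -0.0003605185640947095
[-1.8695  0.1736  0.3135]
```

{"name": "drive_tool", "arguments": {
  "targets": [
    [0.004,0,0,0,0,0.3,0],
    [0,0,0,0,0,0,0],
    [0,0,0,0,0,0,0]
  ]
}}

```text
clock: 26.72
tool_pos: [0.5332, 0.1354, 0.0659]
eef_rot: [0.067, 0.998, -0.0, 0.0]
wrist_force: [-0.3, -6.1, -2.3]
width: 0.0111
```

```bash
python3 -c "
from h import *
ft()
vision.snapshot('side');print(arm.observe()['ft_torque'])"
```

```text
t 26.73 pos [0.5332 0.1354 0.0659] xang 172.33 tilt z [ 0.7656 -0.6953] mrad q [ 0.6145 -0.0328 -0.333   0.0011 -1.2704 -0.7486] F [-0.2622 -6.0798 -2.2969] M [-1.9003  0.1947  0.4961] w 0.0111
F along slot -5.9 across 1.4 z -2.3 Mz 0.496
tool axes: unit t in tool [-0.1346  0.9909 -0.0005] x in tool [-0.9909 -0.1346  0.0009] pos t,x 0.04624218756145444 -0.0004561753214384671
[-1.9489  0.2255  0.4411]
```

{"name": "drive_tool", "arguments": {
  "targets": [
    [0.001,-0.012,0,0,0,0,0],
    [0,0,0,0,0,0,0]
  ]
}}

```text
clock: 27.02
tool_pos: [0.5332, 0.1354, 0.0659]
eef_rot: [0.067, 0.998, 0.0, 0.001]
wrist_force: [0.3, -4.8, -1.9]
width: 0.0109
```

```bash
python3 -c "
from h import *
ft()
p,d=vision.snapshot('side');print(arm.observe()['ft_torque']);np.save('pics/s11.npy',p)"
```

```text
t 27.02 pos [0.5332 0.1354 0.0659] xang 172.27 tilt z [1.0316 0.0132] mrad q [ 0.6143 -0.0333 -0.3333  0.0006 -1.2699 -0.7493] F [ 0.2769 -4.8472 -1.8502] M [-1.5803 -0.1221  0.5673] w 0.0109
F along slot -4.6 across 1.6 z -1.9 Mz 0.567
tool axes: unit t in tool [-0.1335  0.991   0.0003] x in tool [-0.991  -0.1335  0.001 ] pos t,x 0.046241177993028314 -0.00047595128206081845
[-1.5867 -0.1559  0.5616]
```

{"name": "drive_tool", "arguments": {
  "targets": [
    [0,0,0,0,0,-0.02,0],
    [0,0,0,0,0,0,0]
  ]
}}

```text
clock: 27.32
tool_pos: [0.5332, 0.1354, 0.0659]
eef_rot: [0.066, 0.998, 0.0, 0.0]
wrist_force: [1.0, -5.3, -1.8]
width: 0.0104
```

```bash
python3 -c "
from h import *
ft()"
```

```text
t 27.32 pos [0.5332 0.1354 0.0659] xang 172.41 tilt z [0.9385 0.0224] mrad q [ 0.6142 -0.0332 -0.3333  0.0005 -1.27   -0.7469] F [ 0.9906 -5.2641 -1.7825] M [-1.6139 -0.3635  0.4769] w 0.0104
F along slot -4.8 across 2.4 z -1.8 Mz 0.477
tool axes: unit t in tool [-0.1359  0.9907  0.0003] x in tool [-0.9907 -0.1359  0.0009] pos t,x 0.04620875163498911 -0.0004925268141305137
```

{"name": "drive_tool", "arguments": {
  "targets": [
    [0,0,0,0,0,-0.05,0],
    [0,0,0,0,0,0,0]
  ]
}}

```text
clock: 27.58
tool_pos: [0.5332, 0.1354, 0.0659]
eef_rot: [0.062, 0.998, 0.0, 0.0]
wrist_force: [1.2, -3.8, -1.6]
width: 0.0106
```

```bash
python3 -c "
from h import *
ft()"
```

```text
t 27.57 pos [0.5332 0.1354 0.0659] xang 172.89 tilt z [0.9693 0.1927] mrad q [ 0.6142 -0.0333 -0.3333  0.0004 -1.2699 -0.7385] F [ 1.2365 -3.7638 -1.5797] M [-1.596  -0.4971  0.1796] w 0.0106
F along slot -3.3 across 2.2 z -1.6 Mz 0.180
tool axes: unit t in tool [-0.1441  0.9896  0.0004] x in tool [-0.9896 -0.1441  0.0009] pos t,x 0.04624526515246447 -0.000504494084208831
```

{"name": "drive_tool", "arguments": {
  "targets": [
    [0,0,0,0,0,0,20],
    [0,0,0,0,0,0,40],
    [0,0,0,0,0,0,40],
    [0,0,0,0,0,0,40],
    [0,0,-0.3,0,0,0,40],
    [0,0,-0.6,0,0,0,40],
    [0,0,-1,0,0,0,40],
    [0,0,-1,0,0,0,40]
  ]
}}

```text
clock: 28.58
tool_pos: [0.5331, 0.1353, 0.1551]
eef_rot: [0.062, 0.998, 0.0, 0.001]
wrist_force: [0.9, 0.3, 0.0]
width: 0.034
```

```bash
python3 -c "
from h import *
ft()
p,d=vision.snapshot('side');np.save('pics/s12.npy',p);np.save('pics/s12d.npy',d)
crop(p,195,150,50,55,11,'pics/s12.png')"
```

```text
t 28.57 pos [0.5331 0.1353 0.1551] xang 172.88 tilt z [1.443  0.3634] mrad q [ 0.6143 -0.0838 -0.2157  0.0005 -1.4374 -0.7387] F [0.8582 0.3161 0.0087] M [-0.0157 -0.0312 -0.0231] w 0.034
F along slot 0.5 across 0.7 z 0.0 Mz -0.023
tool axes: unit t in tool [-0.144   0.9896  0.0007] x in tool [-0.9896 -0.144   0.0013] pos t,x 0.04613443239283543 -0.0006063941256868589
```

View pics/s12.png

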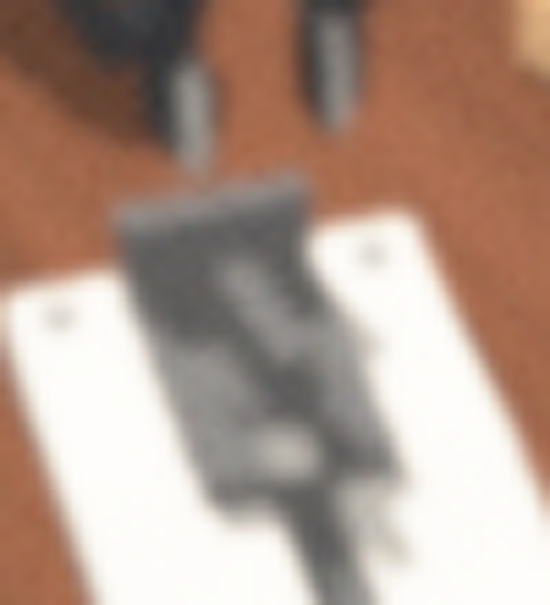

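{"name": "drive_tool", "arguments": {
  "targets": [
    [0,0,-1,0,0,0,40],
    [0,0,-1,0,0,0,40],
    [0,-0.8,-0.3,0,0,0,40],
    [0,-1,0,0,0,0,40],
    [0,-1,0,0,0,0,40],
    [0,-1,0,0,0,0,40],
    [0,-1,0,0,0,0,40],
    [0,-1,0,0,0,0,40],
    [0,-1,0,0,0,0,40],
    [0,-1,0,0,0,0,40]
  ]
}}

```text
clock: 29.88
tool_pos: [0.503, -0.0986, 0.2218]
eef_rot: [0.062, 0.998, 0.0, 0.0]
wrist_force: [0.8, 0.1, 0.3]
width: 0.034
```

{"name": "drive_tool", "arguments": {
  "targets": [
    [0,-1,0,0,0,0,40],
    [0,-1,0,0,0,0,40],
    [0,-1,0,0,0,0,40],
    [0,-1,0,0,0,0,40],
    [0,0,0,0,0,0,40]
  ]
}}

```text
clock: 30.5
tool_pos: [0.4878, -0.2179, 0.2216]
eef_rot: [0.064, 0.998, -0.0, -0.0]
wrist_force: [0.5, -0.3, -0.0]
width: 0.0342
```

Run:
```python
from h import *
st()
for n in("top","side"):
    p,d=vision.snapshot(n);np.save(f"pics/{n}F.npy",p);np.save(f"pics/{n}Fd.npy",d)
    if n=="top": crop(p,160,160,130,100,6,"pics/topF.png")
    else: crop(p,195,150,50,55,11,"pics/sideF.png")
```

```text
t 30.5 pos [ 0.4878 -0.2179  0.2216] xang 172.7 tilt z [-0.5422 -0.1492] mrad q [-0.0434 -0.1365 -0.1433  0.0002 -1.5646 -0.084 ] F [ 0.5106 -0.312  -0.026 ] M [ 0.0329 -0.0093 -0.0361] w 0.0342
```

View pics/topF.png

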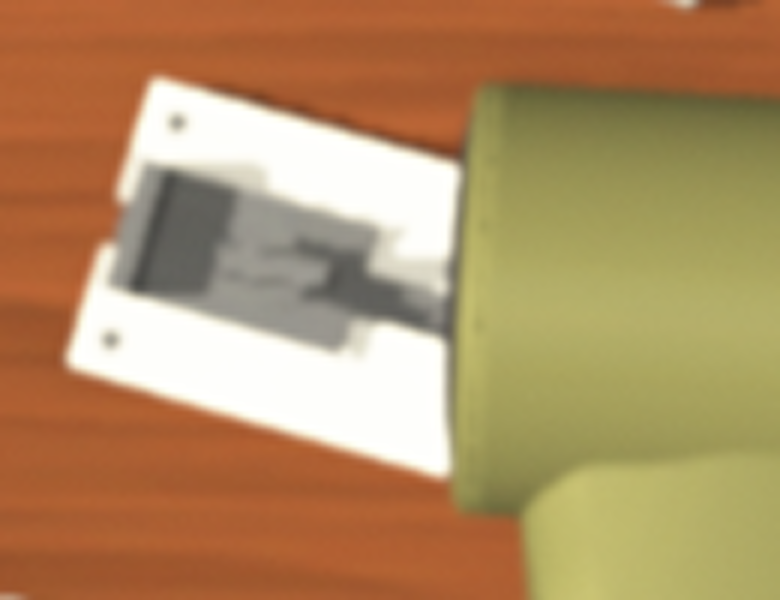

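View pics/sideF.png

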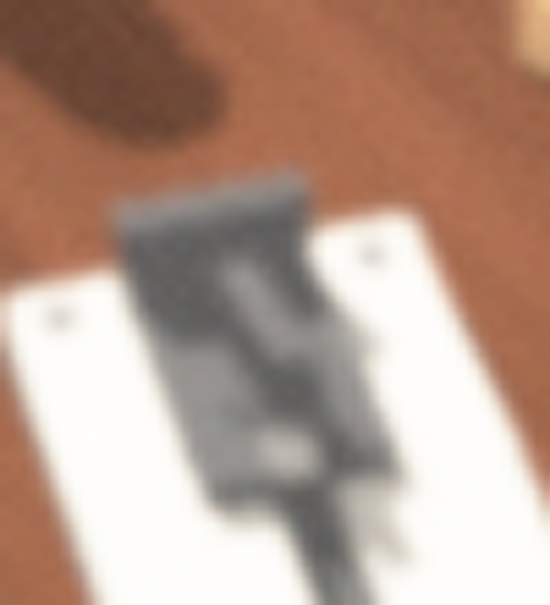

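Run:
```python
from h import *
t=np.array([np.cos(np.radians(74.66)),np.sin(np.radians(74.66))]);x=np.array([t[1],-t[0]]);c=np.array([.5206,.0909])
for n,(x0,y0,w,h) in {"top":(165,165,75,70),"side":(195,150,60,60)}.items():
    C=cloud(n,np.load(f"pics/{n}Fd.npy"),x0,y0,w,h);q=C.reshape(-1,3);q=q[np.isfinite(q[:,0])]
    r=q[:,:2]-c;Y=r@t;X=r@x
    for lo,hi,yl,yh in((.061,.078,.0,.095),(.052,.068,.1,.125)):
        k=(q[:,2]>lo)&(q[:,2]<hi)&(abs(X)<.035)&(Y>yl)&(Y<yh)
        if k.sum()>5: print(n,lo,k.sum(),"X",np.percentile(X[k],[2,50,98]),"Y",np.percentile(Y[k],[2,50,98]),"z",np.median(q[k,2]),cv2.minAreaRect(np.c_[X[k],Y[k]].astype(np.float32)*1000))
def P(n,X,Y,z): return proj(n,[*(c+X*x+Y*t),z])[0].round(1)
for oy in(.0485,):
    print("side bar ends",P("side",0,oy-.023,.069),P("side",0,oy+.023,.069),"flange front",P("side",0,oy-.015,.039),P("side",0,oy-.015,.034),"stem",P("side",0,oy-.0065,.03))
    print("top bar ends",P("top",0,oy-.023,.069),P("top",0,oy+.023,.069))
a=np.load("pics/side0.npy").astype(int);b=np.load("pics/sideF.npy").astype(int)
print("fence edge diff",np.abs(a-b)[174:197,203:214].mean(2).mean(1).round(1))
print(np.abs(a-b)[165:172,203:224].mean(2).round(0))
```

```text
top 0.061 88 X [-0.0069  0.0007  0.008 ] Y [0.0283 0.0501 0.0718] z 0.06892590616829924 ((0.8051042556762695, 50.30101776123047), (11.848298072814941, 45.77017593383789), 8.703367233276367)
top 0.052 108 X [-0.0273 -0.0015  0.029 ] Y [0.1068 0.1126 0.1184] z 0.05993366068975858 ((0.9715785980224609, 112.33977508544922), (12.121511459350586, 58.65789794921875), 89.46611022949219)
side 0.061 49 X [-0.0073  0.0006  0.0086] Y [0.0218 0.0436 0.0673] z 0.06701268340741828 ((1.2063039541244507, 44.13182067871094), (11.855993270874023, 49.29363250732422), 7.47526216506958)
side 0.052 68 X [-0.0277  0.0019  0.0307] Y [0.1011 0.1069 0.116 ] z 0.058000206553467104 ((1.6168041229248047, 108.75369262695312), (16.918506622314453, 59.448219299316406), 86.20014190673828)
side bar ends [220.3 181.8] [216.5 173. ] flange front [220.1 187.2] [220.2 188.4] stem [219.5 187.6]
top bar ends [214.5 206.5] [197.  201.5]
fence edge diff [3.1 2.7 2.3 2.4 2.2 2.1 1.7 2.  2.6 2.  2.3 1.7 1.9 2.2 1.1 1.6 1.4 1.1 1.2 1.3 1.6 1.3 1. ]
[[2. 3. 5. 3. 1. 3. 1. 3. 6. 4. 3. 4. 3. 1. 2. 6. 1. 3. 2. 3. 4.]
 [1. 3. 3. 2. 3. 1. 1. 2. 5. 4. 6. 1. 5. 3. 3. 4. 3. 1. 4. 4. 1.]
 [3. 3. 5. 5. 3. 1. 5. 3. 4. 7. 2. 5. 7. 4. 1. 6. 0. 7. 4. 4. 5.]
 [4. 6. 1. 3. 2. 5. 6. 7. 3. 4. 5. 1. 3. 3. 7. 5. 5. 6. 1. 1. 2.]
 [4. 2. 4. 1. 2. 1. 2. 1. 1. 2. 1. 4. 1. 5. 1. 2. 2. 1. 3. 3. 5.]
 [7. 3. 3. 6. 3. 4. 1. 1. 4. 3. 7. 5. 2. 7. 1. 1. 1. 0. 1. 3. 3.]
 [2. 3. 3. 6. 4. 4. 1. 4. 2. 3. 3. 5. 4. 4. 4. 5. 0. 3. 5. 5. 2.]]
```

```bash
python3 -c "
from plant import arm
print(arm.hand_in())"
```

```text
the job is handed in; nothing more can be done
None
```

The T-bolt is clamped in the stop fence and the job is handed in at about 30.6 s on the robot's clock. The one thing I can't vouch for is whether the nut ended a little tighter than a light hand would make it.

**What I did:**
- I gripped the bolt by its bar nut and tilted it towards the side camera, which showed the head about 10° off the bar.
- I lowered the head lengthwise into the slot and slid it to the fork until it touched at about 6 N. The fence slips at 12 N.
- I then turned it clockwise about 183° in all and let go. The head met the channel walls at roughly 100° and the flange touched the fence at roughly 155°.

**Last checks that agreed:**
- The fence's outline in the side camera is unchanged from the first picture. The highest sideways force I saw on the tool was about 7 N, though I did not read it continuously.
- The bar's top is at 68.9 mm, which puts the nut's flange flat on the foot plate.
- The bar is centred across the fork to within about 0.2 mm, and its angle matches the turn I made.
- The gripper was well clear at the end and the force readings were near zero.

**Less certain:**
- **Tightness:** while holding the last few degrees, the torque peaked at about 0.56 N m, roughly 0.45 above running. That is more than the 0.25 I aimed for. I took the excess as twist in the grip, and most of it went when I eased back about 0.6° before opening. From the angle turned, I put the clamp at about 30–35 N.
- **Along the slot:** the bar's centre reads about 2 mm deeper than the fence position I measured. This is likely camera error, because contact with the fork was felt.
- **Head square:** the head is out of sight under the lips, so I inferred this from the wall stop, the thread behaviour and the torque.

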